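Fetch the corkscrew from behind the bar caddy's front row and case it

TASK

The folded corkscrew lies at the back of the wooden caddy, with the pepper mill, the salt shaker and the jigger standing in the way in front of it. Clear all three upright onto the round tray, then lay the corkscrew in the felt groove of its hinged case and shut the lid, and after that stand the three back in the caddy, each in the recess it came from. Do not knock any of the three over.

Things in the scene. Friction and masses are not known exactly. Their poses are not given: they have to be found in the camera images.
- pepper_mill: Turned wooden pepper mill, 170 mm tall, 58 mm across at the foot, round head 49 mm across from 123 to 159 mm above the foot with a small 12 mm metal knob on top. Upright in its recess in the caddy at the start. Origin: middle of its foot, z up.
- salt_shaker: Glass salt shaker with a metal cap, 90 mm tall, 44 mm across up to about 66 mm height, the cap 34 mm across above. Upright in its recess in the caddy at the start. Origin: middle of its foot, z up.
- jigger: Double-ended metal jigger (two cups joined at the waist), 84 mm tall, 46 mm across at both rims. Upright in its recess in the caddy at the start. Origin: middle of its foot, z up.
- corkscrew: Folded waiter's corkscrew lying flat, 112 mm long (its y axis), 23 mm wide (x), 13 mm thick: dark wooden handle with steel ends and a steel lever along its +x edge. Loose in the felt trough behind the row, its underside 18 mm above the worktop. Origin: middle of its underside. Grip it across its width at mid-length.
- recess_mill: Recess of the pepper mill: a square light-wood plate 84x84x10 mm in the front row of the wooden caddy (places in the row vary), with a round felted hollow 74 mm across and 7 mm deep. Fixed. Origin: middle of its underside, 8 mm above the worktop; the hollow's floor is 3 mm higher. The caddy is 276 mm wide and 164 deep; its front rim is 24 mm high.
- recess_salt: Recess of the salt shaker: a square light-wood plate 84x84x10 mm in the front row of the wooden caddy (places in the row vary), with a round felted hollow 60 mm across and 7 mm deep. Fixed. Origin: middle of its underside, 8 mm above the worktop; the hollow's floor is 3 mm higher. The trough behind is 64 mm from front to back, its floor level with the plates; the back wall is 50 mm high.
- recess_jigger: Recess of the jigger: a square light-wood plate 84x84x10 mm in the front row of the wooden caddy (places in the row vary), with a round felted hollow 62 mm across and 7 mm deep. Fixed. Origin: middle of its underside, 8 mm above the worktop; the hollow's floor is 3 mm higher. The plates are 85 mm apart, x square to the row.
- tray: The side area: a round lacquered tray, 180 mm across, rim 12 mm high, fixed on the worktop to one side of the caddy (the case is on the other side). Things on it stand 5 mm above the worktop. Origin: middle of its underside.
- case: Dark wooden clamshell case, 84 mm deep (x) by 170 mm long (y), fixed; origin: middle of its underside. Base 22 mm high with 5 mm walls; felt floor 6 mm above the origin. The groove for the corkscrew runs along y through the middle, 39 mm wide between felt blocks up to 15 mm high; the middle 83 mm of the length has no blocks (room for fingers).
- case_lid (a joint): Lid hinge, along the case's far (+x) top edge: 42 mm behind the case's origin, 22.5 mm up. 0 = shut (start), 2.7 rad = fully open, lying back. The lid moves freely and falls shut or open from upright (1.57). It is 84 mm deep, 12 thick, with a brass pull tab 24 mm wide, 5 thick, at mid-length: shut, the tab juts 26 mm out in front (-x), its middle plane 28.5 mm above the worktop.

How it is judged:
By the outcome, as a careful person would: the job done as asked, in the order asked, and still so for the second after the job is handed in, with the robot touching nothing.
It also fails if it takes over 152 s, if anything falls off the work surface, if the arm or the gripper's body presses on something with over 40 N, if the wrist force passes 120 N, or if a joint passes its speed limit or range.

ROBOT

A 6-joint arm with a two-finger parallel gripper is mounted at the origin on a cart in front of the work surface, level with it; the furniture and walls round the work are solid. World frame = base frame: x ahead of the robot, y to its left, z up, the work surface at z = 0. Lengths are in m, angles in rad, forces in N, time in s.
With the tool pointing down it reaches from about 0.325 to 0.775 m from the base axis. Payload 5.5 kg.
Tool frame: the origin (TCP) lies midway between the tips of the shut fingers; the grasp point (between the pads) lies r.hold_point_z behind it (r.hold_point_z is the distance from the TCP to the grasp point, in m); z points along the fingers, y is the line along which they close (so a half turn about z gives the same grasp; the last joint's range is limited). The gripper opens to 88 mm and grips with 3 to 60 N. Pads are 20 mm wide; open, the fingers measure 115 mm over their backs; the gripper's body (75 mm by 178 mm) begins 61 mm behind the grasp point.
Start: joints at [1.219, 0.091, 1.231, -0, 1.82, -0.057], TCP at [0.174, 0.574, 0.223] pointing down, gripper open.
Joint ranges: [-2.87, 2.87], [-0.86, 2.18], [0.17, 2.46], [-1.51, 4.65], [0.06, 2.69], [-2.65, 2.65]. Speed limits (rad/s): [2.57, 2.57, 3.01, 3.14, 3.14, 3.14].

INTERFACE

Orientations are given as [roll, pitch, yaw] about the fixed x, y, z axes, in that order (R = Rz(yaw) Ry(pitch) Rx(roll)).
In Python, from station import r gives the robot as it stands. The module is installed in compiled form; this text tells all that it offers.
- The arm moves only by the tool apply_moves, never from a script. Its arguments are lists of equal length, an entry for each row: "dp": the shift along the world's x, y, z scaled (see below), a list of three; "twist": the turn, a rotation vector about the world's x, y, z scaled (see below), a list of three. In form: {"dp": [[x, y, z], ...], "twist": [[rx, ry, rz], ...]}. A call has 1 to 10 rows; each row shifts and turns the commanded pose from where the row before left it; what a row does not reach is not made up. The controller multiplies each number of a shift by 0.4 m and each number of a turn by 45 degrees. A row lasts 1/12 s, in which the tool goes at most 41.7 mm and 7.16 degrees, less where a joint would pass 70% of its speed; a pose out of reach is approached as far as the arm can. A call with a number of a shift or a turn outside -1 to 1 is refused whole. A call with a gripper value outside its range is refused whole. "gripper" is the opening, from 0 (shut) to 1 (fully open), set as the call begins (left out, the last holds). The fingers move at their own pace and stop on an object; "force" is the grip in N (left out, the last holds). Time passes only in rows, so rows that do not move let the fingers close. It gives the time, the measured TCP pose, the force, the opening and the grip force at its end, in the units of the state.
- r.sense(): the state, without advancing time (a new reading comes with each control period).
- r.get_image(name): name is "scene" or "top" or "wrist"; returns (picture, depth): 384x512x3 uint8, red, green, blue; 384x512 float32, m along the optical axis (not along the pixel's ray), 0 where there is no reading.
- r.calibration(name): a dict with "K" (3x3 intrinsics, pixels), "dist_coeffs" ([k1, k2, p1, p2, k3] as OpenCV has them; the pictures are not rectified), "camera_from_world" (4x4, takes a point from world to camera coordinates); the wrist camera has in their place "hand_eye" (4x4, takes a point from camera to tool coordinates, whose origin is the TCP and whose axes are the flange's). Camera axes: x right, y up, looking along -z (the intrinsics and any distortion apply to the point x, -y, -z); pixel columns grow to the right and rows downward; lengths in m; the calibration is good to about 2 mm. A picture is of the moment at which its call begins: read the wrist's pose just before it. calibration takes no time and is no camera call.
- r.close_job(): hands the job in; it is judged then, once.
The state is a dict: "t": time; "q": joint angles; "dq": joint speeds; "joint_efforts": joint torques, N m; "position": TCP position; "tcp_rot": TCP orientation; "force": force on the tool from outside, world axes, zero at the start; "torque": the same for the moment, N m; "finger_gap": opening from 0.0 (shut) to 1.0 (fully open); "gripper_force": force on a finger pad.
Only numpy, scipy, OpenCV 4.12 (cv2) and the standard library are available. Lean on these libraries where they do the work, as an engineer would, in place of code of your own. Each camera call takes 0.05 s, during which the arm holds its last target. There are 200 camera calls.

## Working session

There is one attempt and no reset: what is moved stays moved. The work goes in short steps, Python scripts to look and compute and a tool call to move; the robot and the scene stay as the last step left them, time stands still between calls to the robot, and variables do not carry over. Pictures are saved under pics/ and viewed, at most 14 in all, crops included, and the job is handed in when it is done.

Besides the shell and the picture viewer there is one more tool, called after "Emit:" as name(argument=value, ...) on one line, values as JSON. apply_moves: Moves the arm, as the interface text tells. Shifts and turns lie within -1 to 1; 1 stands for 0.4 m of shift or 45 degrees of turn. Its arguments: {"type":"object","properties":{"dp":{"type":"array"},"twist":{"type":"array"},"gripper":{"type":"number"},"force":{"type":"number"}},"required":["dp","twist"]}

```bash
mkdir -p pics
cat > h.py <<'E'
import numpy as np, cv2
from station import r
def grab(n,f):
    s=r.sense(); im,d=r.get_image(n); cv2.imwrite('pics/'+f+'.png',im[:,:,::-1]); np.savez('pics/'+f+'.npz',im=im,d=d,p=s['position'],R=np.array(s['tcp_rot'],float)); return im,d
E
python3 - <<'E'
from h import *
s=r.sense(); print(s, r.hold_point_z)
for n in ('top','scene'):
    grab(n,n+'0'); print(r.calibration(n))
print(r.calibration('wrist'))
a=[cv2.imread(f'pics/{n}0.png') for n in('top','scene')]
E
```

```text
{'t': 0.0, 'q': array([ 1.21931301e+00,  9.18015178e-02,  1.23190019e+00, -3.87981979e-05,
        1.81981177e+00, -5.67019243e-02]), 'dq': array([ 0.00056878, -0.00029736, -0.00017661, -0.0012653 ,  0.00125214,
       -0.00034947]), 'joint_efforts': array([-4.41800430e-04, -4.46442103e+01, -4.06452942e+01,  7.00713345e-02,
        2.88677076e-02, -1.06736913e-04]), 'position': array([0.17422599, 0.57382075, 0.22153315]), 'tcp_rot': array([-3.13967278e+00, -7.12969037e-05,  2.84680167e+00]), 'force': array([-0.42880978, -0.15325506,  0.32086902]), 'torque': array([-0.0219765 ,  0.02228376,  0.02846586]), 'gripper_force': 0.0, 'finger_gap': 0.9977059131344665} 0.0187
{'K': array([[382.12900127,   0.        , 248.46982253],
       [  0.        , 382.12900127, 196.32656277],
       [  0.        ,   0.        ,   1.        ]]), 'dist_coeffs': array([-0.09328965,  0.        ,  0.        ,  0.        ,  0.        ]), 'camera_from_world': array([[-3.74360218e-03, -9.99992876e-01, -4.83456405e-04,
        -1.63273240e-03],
       [ 9.74821959e-01, -3.75716043e-03,  2.22952981e-01,
        -4
[... 608 characters left out ...]
76916,  0.61635522, -1.02486984],
       [ 0.        ,  0.        ,  0.        ,  1.        ]])}
{'K': array([[296.52451498,   0.        , 259.63024313],
       [  0.        , 296.52451498, 194.4553041 ],
       [  0.        ,   0.        ,   1.        ]]), 'dist_coeffs': array([-0.07184406,  0.        ,  0.        ,  0.        ,  0.        ]), 'hand_eye': array([[-6.90556065e-04,  9.64844085e-01,  2.62822021e-01,
         7.26600949e-02],
       [ 9.99999269e-01,  9.27118486e-04, -7.76073580e-04,
        -6.09895120e-04],
       [-9.92457158e-04,  2.62821293e-01, -9.64844020e-01,
        -1.61252702e-01],
       [ 0.00000000e+00,  0.00000000e+00,  0.00000000e+00,
         1.00000000e+00]])}
```

View pics/top0.png

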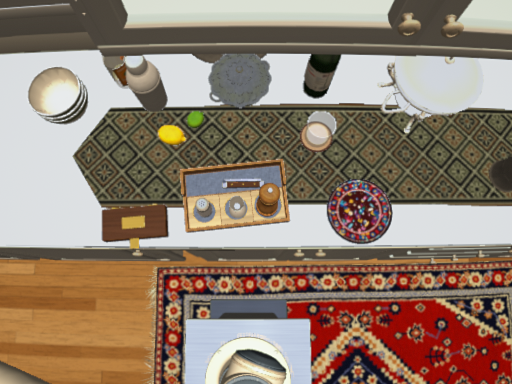

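View pics/scene0.png

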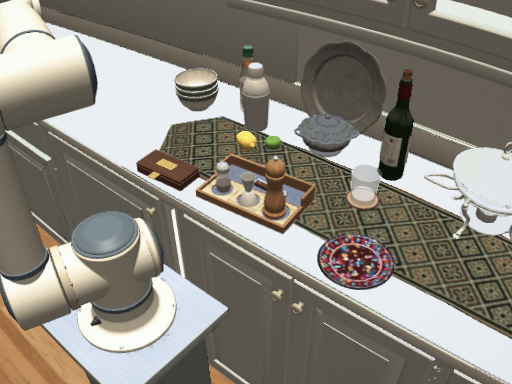

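The top view shows the case at about (135,222), the caddy at (235,195), with the salt at (204,206), jigger at (236,208), mill at (268,195) and corkscrew at (242,184), and the tray at (359,211). The scene view agrees with this order.

```bash
cat >> h.py <<'E'
def load(f): 
    z=np.load('pics/'+f+'.npz'); return z['im'],z['d'],z['p'],z['R']
def camT(n,p=None,R=None):
    """world_from_camera"""
    c=r.calibration(n)
    if n!='wrist': return c,np.linalg.inv(c['camera_from_world'])
    from scipy.spatial.transform import Rotation as Ro
    T=np.eye(4); T[:3,:3]=Ro.from_euler('xyz',R).as_matrix(); T[:3,3]=p
    return c,T@c['hand_eye']
def rays(n,px,p=None,R=None):
    c,T=camT(n,p,R); u=cv2.undistortPoints(np.asarray(px,float).reshape(-1,1,2),c['K'],c['dist_coeffs']).reshape(-1,2)
    d=np.c_[u[:,0],-u[:,1],-np.ones(len(u))]@T[:3,:3].T
    return T[:3,3],d
def plane(n,px,z,p=None,R=None):
    o,d=rays(n,px,p,R); return o+d*((z-o[2])/d[:,2])[:,None]
def cloud(n,f):
    im,d,p,R=load(f); h,w=d.shape; v,u=np.mgrid[:h,:w]
    o,k=rays(n,np.c_[u.ravel(),v.ravel()],p,R)
    return (o+k*d.reshape(-1,1)).reshape(h,w,3)
E
python3 - <<'E'
from h import *
P=cloud('top','top0'); im=load('top0')[0]
for nm,px in dict(table=(310,205),case=(115,225),lid=(150,235),tab=(136,243),tray=(359,211),mill=(268,188),salt=(203,202),jig=(236,203),corner=(184,170)).items(): print(nm,P[px[1],px[0]].round(4),im[px[1],px[0]])
c=cv2.resize(im[145:265,85:405],None,fx=2.5,fy=2.5,interpolation=cv2.INTER_CUBIC); cv2.imwrite('pics/c1.png',c[:,:,::-1])
# height map ascii-ish: colour z in crop
z=P[145:265,85:405,2]; print(np.percentile(z,[1,50,99]))
zz=np.clip(z*1000,0,60)*4; cv2.imwrite('pics/z1.png',cv2.resize(zz.astype(np.uint8),None,fx=2.5,fy=2.5,interpolation=0))
a=cv2.imread('pics/c1.png'); b=cv2.cvtColor(cv2.imread('pics/z1.png',0),cv2.COLOR_GRAY2BGR); cv2.imwrite('pics/cz.png',np.vstack([a,b]))
E
```

```text
table [ 0.4459 -0.17    0.0032] [224 227 230]
case [0.3878 0.3465 0.0345] [91 56 39]
lid [0.3615 0.2517 0.0363] [96 59 39]
tab [0.341  0.2883 0.0331] [198 163  71]
tray [ 0.4281 -0.3023  0.0061] [ 62 115 136]
mill [ 0.4517 -0.0479  0.1706] [165 145 125]
salt [0.4353 0.1085 0.0973] [165 172 183]
jig [0.4401 0.0285 0.0611] [184 185 187]
corner [0.5322 0.1668 0.049 ] [181 127  75]
[-0.91627224  0.00290142  0.16017145]
```

View pics/cz.png

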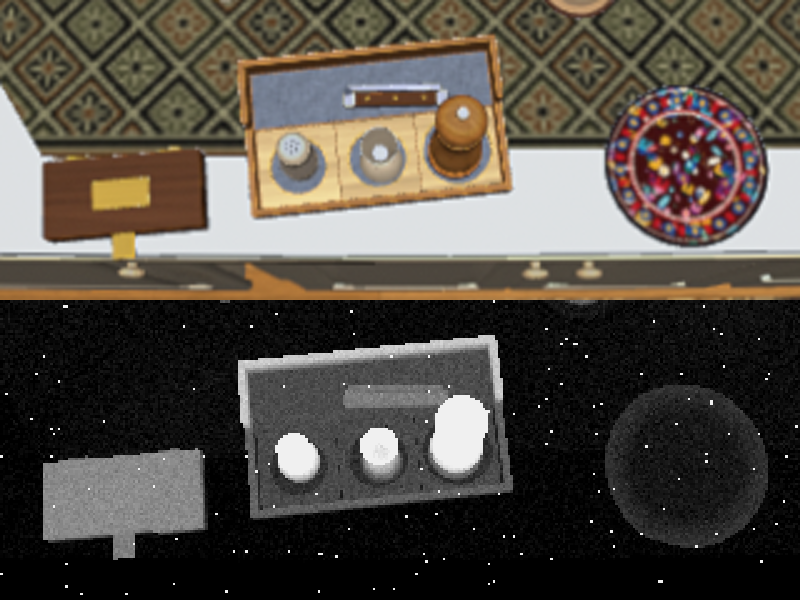

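```bash
cat > m.py <<'E'
from h import *
P=cloud('top','top0'); im=load('top0')[0]
def reg(u0,u1,v0,v1,z0,z1):
    q=P[v0:v1,u0:u1].reshape(-1,3); q=q[(q[:,2]>z0)&(q[:,2]<z1)]; return q
def rect(q,nm):
    # drop isolated points
    from scipy.spatial import cKDTree
    n=cKDTree(q[:,:2]).query_ball_point(q[:,:2],.008,return_length=True); q=q[n>4]
    (c,s,a)=cv2.minAreaRect((q[:,:2]*1000).astype(np.float32)); print(nm,np.round(c,1),np.round(s,1),round(a,2),'z',np.median(q[:,2]).round(4),len(q)); return c,s,a
rect(reg(175,292,155,235,.021,.057),'caddy')
rect(reg(98,172,200,244,.025,.045),'case+tab')
rect(reg(98,172,200,238,.025,.045),'case')
rect(reg(130,143,239,250,.02,.045),'tab')
rect(reg(220,265,175,191,.026,.042),'cork')
rect(reg(325,395,170,245,.008,.025),'tray')
for nm,b in dict(mill=(255,285,175,220,.125,.2),knob=(255,285,175,220,.164,.2),salt=(190,217,190,225,.085,.11),jig=(222,250,190,220,.078,.1)).items():
    q=reg(*b); rect(q,nm); print(np.median(q,0).round(4))
E
python3 m.py
```

```text
caddy [468.1  34.2] [165.5 276.9] 5.84 z 0.0301 2088
case+tab [390.3 298.5] [100.7 168.6] 5.69 z 0.0345 2056
case [396.5 299.1] [ 88.6 168.6] 5.46 z 0.0345 1947
tab [341.  294.1] [23.9 22.7] 4.81 z 0.0313 82
cork [501.5  12.4] [ 23.2 109.6] 0.11 z 0.0305 338
tray [ 428.8 -301.9] [176.8 176.4] 87.58 z 0.0109 1432
mill [444.5 -51. ] [46.6 48.7] 88.76 z 0.1638 390
[ 0.4393 -0.0501  0.1638]
knob [444.3 -51.6] [35.5 35.6] 34.18 z 0.1687 192
[ 0.4424 -0.0517  0.1687]
salt [430.7 113. ] [32.4 32.6] 2.74 z 0.0969 149
[0.4295 0.111  0.0969]
jig [433.2  27.5] [36.5 34.6] 0.08 z 0.089 96
[0.4408 0.0279 0.089 ]
```

Sizes match those given (caddy 277x166, cork 23x110, tray about 177, case 169 long). Next I move above the caddy for one wrist look.

Emit:
apply_moves(dp=[[0, 0, 0.1], [0, 0, 0.1], [0.04, -0.092, 0], [0.04, -0.092, 0], [0.04, -0.092, 0], [0.04, -0.092, 0], [0.04, -0.092, 0], [0.04, -0.092, 0], [0.04, -0.092, 0], [0.04, -0.092, 0]], twist=[[0, 0, 0], [0, 0, 0], [0, 0, -0.15], [0, 0, -0.15], [0, 0, -0.15], [0, 0, -0.15], [0, 0, -0.15], [0, 0, -0.15], [0, 0, -0.15], [0, 0, -0.15]], gripper=1)

```text
t: 0.93
position: [0.3024, 0.2779, 0.3023]
tcp_rot: [-3.141, 0.0, 1.899]
force: [0.7, 0.2, -0.5]
finger_gap: 1.004
gripper_force: 0.0
```

Emit:
apply_moves(dp=[[0.04, -0.092, 0], [0.04, -0.092, 0], [0.04, -0.092, 0], [0.04, -0.092, 0], [0.04, -0.092, 0], [0.04, -0.092, 0], [0.04, -0.092, 0], [0.04, -0.092, 0], [0.04, -0.092, 0], [0, 0, 0]], twist=[[0, 0, -0.15], [0, 0, -0.15], [0, 0, 0], [0, 0, 0], [0, 0, 0], [0, 0, 0], [0, 0, 0], [0, 0, 0], [0, 0, 0], [0, 0, 0]])

```text
t: 1.77
position: [0.4475, -0.0571, 0.3005]
tcp_rot: [-3.138, 0.001, 1.662]
force: [0.7, 0.6, -0.8]
finger_gap: 0.998
gripper_force: 0.0
```

Run:
```python
from h import *
s=r.sense(); print(s['t'],s['position'],s['tcp_rot'],s['q'])
grab('wrist','w1')
P=cloud('wrist','w1')
for px in [(100,100),(256,200),(400,100),(256,300)]: print(px,P[px[1],px[0]].round(3))
```

```text
1.7667 [ 0.44747434 -0.05707532  0.30045659] [-3.13831747e+00  1.33896013e-03  1.66175453e+00] [-0.20058083 -0.2717731   1.43271494 -0.00242755  1.98340187 -0.29250722]
(100, 100) [ 0.108  0.016 -0.16 ]
(256, 200) [ 0.445 -0.121 -0.001]
(400, 100) [0.648 0.056 0.002]
(256, 300) [ 0.443 -0.031  0.397]
```

View pics/w1.png

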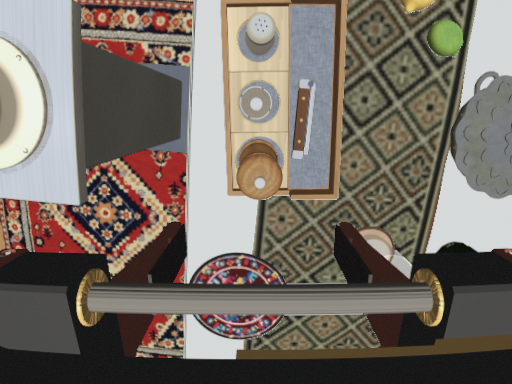

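The wrist view shows the mill head at (260,176), jigger at (257,103), salt at (261,28), corkscrew at (303,118) and the caddy outline. I'll measure from these with the depth data.

```bash
sed -i "s/^P=cloud.*/import sys\nCAM,F=sys.argv[1:3]; P=cloud(CAM,F); im=load(F)[0]/" m.py; sed -n 1,12p m.py > m2.py
cat >> m2.py <<'E'
rect(reg(215,355,0,205,.021,.06),'caddy')
rect(reg(285,325,75,165,.026,.042),'cork')
for nm,b in dict(mill=(225,290,135,205,.135,.2),knob=(225,290,135,205,.176,.2),salt=(235,290,0,65,.09,.12),jig=(230,285,75,130,.088,.11)).items():
    q=reg(*b); rect(q,nm)
# hollow centres: blue felt below plates
hsv=cv2.cvtColor(im,cv2.COLOR_RGB2HSV); z=P[...,2]
m=((hsv[...,0]>90)&(hsv[...,0]<130)&(hsv[...,1]>30)&(z<.03)&(z>.0)).astype(np.uint8)*255; m[:,288:]=0; m[:,:225]=0
for v0,v1 in((0,65),(75,135),(136,200)):
    mm=m.copy(); mm[:v0]=0; mm[v1:]=0; c=max(cv2.findContours(mm,0,1)[0],key=cv2.contourArea); print('felt',cv2.boundingRect(c),end=' ')
    q=P[mm>0]; h=cv2.convexHull((q[:,:2]*1000).astype(np.float32)); print(cv2.minEnclosingCircle(h), np.median(q[:,2]))
E
python3 m2.py wrist w1
```

```text
caddy [445.9 -73.4] [98.5 66.1] 5.14 z 0.023 376
case+tab [0. 0.] [0. 0.] 0.0 z nan 0
caddy [468.4  32.2] [165.5 272.7] 5.89 z 0.0302 5906
cork [502.2  11.5] [ 23.4 112.2] 0.83 z 0.0294 1184
mill [444.9 -51.1] [49.4 48.3] 4.22 z 0.164 1676
knob [445.3 -51.5] [10.4 10.7] 49.56 z 0.1792 106
salt [431.6 111.3] [31.1 31.5] 4.98 z 0.0967 654
jig [433.2  27. ] [37.1 36. ] 5.12 z 0.0925 214
felt (239, 25, 39, 36) ((427.30999755859375, 114.95752716064453), 27.337871551513672) 0.010622928068602544
felt (245, 83, 34, 39) ((436.7709655761719, 31.220232009887695), 28.383867263793945) 0.010643202574500243
felt (255, 138, 28, 26) ((445.3396911621094, -53.45608139038086), 34.43917465209961) 0.010445500240223976
  return _methods._mean(a, axis=axis, dtype=dtype,
  ret = ret.dtype.type(ret / rcount)
```

Emit:
apply_moves(dp=[[-0.006, 0.0145, -0.1], [0, 0, -0.1], [0, 0, -0.1], [0, 0, -0.06], [0, 0, -0.04], [0, 0, -0.02], [0, 0, 0], [0, 0, 0]], twist=[[0, 0, 0.02], [0, 0, 0], [0, 0, 0], [0, 0, 0], [0, 0, 0], [0, 0, 0], [0, 0, 0], [0, 0, 0]])

```text
t: 2.48
position: [0.444, -0.0451, 0.1355]
tcp_rot: [3.141, 0.0, 1.685]
force: [0.4, -0.2, 0.1]
finger_gap: 0.998
gripper_force: 0.0
```

Run:
```python
from h import *
print(r.sense()['position'],r.sense()['tcp_rot'])
```

```text
[ 0.44404833 -0.04514447  0.1354538 ] [3.14085805e+00 4.76433248e-05 1.68524060e+00]
```

Emit:
apply_moves(dp=[[0.0025, -0.0155, -0.004], [0, 0, 0]], twist=[[0, 0, -0.02], [0, 0, 0]])

```text
t: 2.65
position: [0.4458, -0.0526, 0.1346]
tcp_rot: [3.139, 0.001, 1.667]
force: [-0.4, 0.3, -0.3]
finger_gap: 1.001
gripper_force: 0.0
```

Emit:
apply_moves(dp=[[0, 0, 0], [0, 0, 0], [0, 0, 0], [0, 0, 0], [0, 0, 0], [0, 0, 0]], twist=[[0, 0, 0], [0, 0, 0], [0, 0, 0], [0, 0, 0], [0, 0, 0], [0, 0, 0]], gripper=0.4, force=25)

```text
t: 3.15
position: [0.4449, -0.0518, 0.1331]
tcp_rot: [-3.142, -0.0, 1.669]
force: [1.0, -1.0, -0.1]
finger_gap: 0.585
gripper_force: 0.0
```

Emit:
apply_moves(dp=[[0, 0, 0], [0, 0, 0], [0, 0, 0], [0, 0, 0]], twist=[[0, 0, 0], [0, 0, 0], [0, 0, 0], [0, 0, 0]], gripper=0.3)

```text
t: 3.48
position: [0.445, -0.0518, 0.1331]
tcp_rot: [3.141, -0.0, 1.669]
force: [0.4, -0.3, -0.1]
finger_gap: 0.54
gripper_force: 25.0
```

Emit:
apply_moves(dp=[[0, 0, 0.02], [0, 0, 0.05]], twist=[[0, 0, 0], [0, 0, 0]])

```text
t: 3.65
position: [0.4433, -0.0516, 0.1584]
tcp_rot: [-3.135, -0.002, 1.669]
force: [0.2, -0.3, -2.3]
finger_gap: 0.539
gripper_force: 25.0
```

Emit:
apply_moves(dp=[[0, 0, 0.09], [0, -0.03, 0.09], [-0.006, -0.08, 0], [-0.006, -0.09, 0], [-0.006, -0.09, 0], [-0.006, -0.09, 0], [-0.006, -0.09, 0], [-0.006, -0.09, 0], [-0.004, -0.09, 0], [0, -0.06, 0]], twist=[[0, 0, 0], [0, 0, 0], [0, 0, 0], [0, 0, 0], [0, 0, 0], [0, 0, 0], [0, 0, 0], [0, 0, 0], [0, 0, 0], [0, 0, 0]])

```text
t: 4.48
position: [0.4278, -0.3389, 0.2328]
tcp_rot: [-3.14, 0.0, 1.667]
force: [0.4, 0.1, -2.0]
finger_gap: 0.544
gripper_force: 25.0
```

Emit:
apply_moves(dp=[[0, -0.028, 0], [0, 0, 0], [0, 0, -0.08], [0, 0, -0.08], [0, 0, -0.04], [0, 0, -0.02], [0, 0, 0], [0, 0, 0]], twist=[[0, 0, 0], [0, 0, 0], [0, 0, 0], [0, 0, 0], [0, 0, 0], [0, 0, 0], [0, 0, 0], [0, 0, 0]])

```text
t: 5.15
position: [0.4294, -0.3463, 0.1461]
tcp_rot: [3.141, 0.0, 1.67]
force: [0.1, -0.3, -0.3]
finger_gap: 0.542
gripper_force: 25.0
```

Emit:
apply_moves(dp=[[0, 0, -0.03], [0, 0, -0.01], [0, 0, -0.005], [0, 0, 0], [0, 0, 0]], twist=[[0, 0, 0], [0, 0, 0], [0, 0, 0], [0, 0, 0], [0, 0, 0]])

```text
t: 5.57
position: [0.429, -0.3472, 0.1273]
tcp_rot: [3.141, 0.0, 1.669]
force: [0.5, -1.5, -1.2]
finger_gap: 0.542
gripper_force: 25.0
```

Emit:
apply_moves(dp=[[0, 0, -0.002], [0, 0, 0]], twist=[[0, 0, 0], [0, 0, 0]])

```text
t: 5.73
position: [0.4291, -0.3473, 0.1267]
tcp_rot: [3.141, 0.001, 1.669]
force: [-0.3, 0.6, -0.7]
finger_gap: 0.538
gripper_force: 25.0
```

Emit:
apply_moves(dp=[[0, 0, 0], [0, 0, 0], [0, 0, 0], [0, 0, 0], [0, 0, 0], [0, 0, 0]], twist=[[0, 0, 0], [0, 0, 0], [0, 0, 0], [0, 0, 0], [0, 0, 0], [0, 0, 0]], gripper=0.9)

```text
t: 6.23
position: [0.4289, -0.3471, 0.1263]
tcp_rot: [3.142, 0.0, 1.669]
force: [-0.6, -0.5, 0.9]
finger_gap: 0.898
gripper_force: 0.0
```

Emit:
apply_moves(dp=[[0, 0, 0.04], [0, 0, 0.09], [0, 0, 0.1], [0, 0.05, 0.07], [0, 0.09, 0], [0, 0.09, 0], [0, 0.09, 0], [0, 0.09, 0], [0, 0, 0], [0, 0, 0]], twist=[[0, 0, 0], [0, 0, 0], [0, 0, 0], [0, 0, 0], [0, 0, 0], [0, 0, 0], [0, 0, 0], [0, 0, 0], [0, 0, 0], [0, 0, 0]])

```text
t: 7.07
position: [0.4292, -0.1819, 0.2469]
tcp_rot: [3.14, 0.001, 1.672]
force: [-0.6, -0.8, -0.3]
finger_gap: 0.897
gripper_force: 0.0
```

Run:
```python
from h import *
s=r.sense(); print(s['position'],s['tcp_rot'])
grab('wrist','w2'); grab('top','t2')
im=load('w2')[0];
cv2.imwrite('pics/w2t.png',np.hstack([im,load('t2')[0]])[:,:,::-1][:, :]) if 0 else None
```

```text
[ 0.42918243 -0.18185176  0.24689888] [3.14029253e+00 1.05589371e-03 1.67192936e+00]
```

View pics/w2.png

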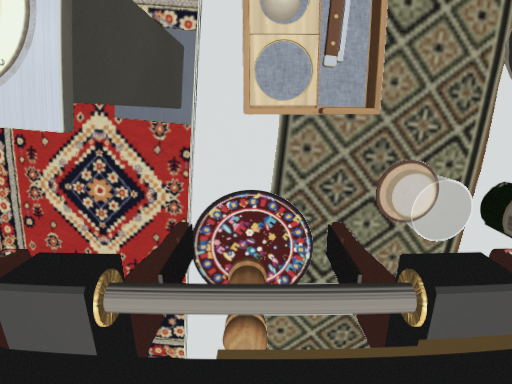

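The mill stands on the tray at (245,300), partly behind the gripper. Its empty hollow is at (283,69), and the corkscrew is at (337,35). I'll measure the hollow and the mill's pose.

```bash
cat > m3.py <<'E'
from h import *
im,d,p,R=load('w2'); hsv=cv2.cvtColor(im,cv2.COLOR_RGB2HSV)
m=((hsv[...,0]>90)&(hsv[...,0]<130)&(hsv[...,1]>30)).astype(np.uint8)*255; m[:,:248]=0; m[:,316:]=0; m[:35]=0; m[105:]=0
c=max(cv2.findContours(m,0,1)[0],key=cv2.contourArea); h=cv2.convexHull(c); print(cv2.boundingRect(c))
q=plane('wrist',h.reshape(-1,2),.018,p,R); print('hollow',cv2.minEnclosingCircle((q[:,:2]*1000).astype(np.float32)))
P=cloud('top','t2')
for u0,u1,v0,v1,z0,nm in((330,400,165,245,.13,'mill'),(190,217,190,225,.085,'salt'),(222,250,190,220,.08,'jig')):
    q=P[v0:v1,u0:u1].reshape(-1,3); q=q[(q[:,2]>z0)&(q[:,2]<.2)]; print(nm,cv2.minAreaRect((q[:,:2]*1000).astype(np.float32)),q[:,2].max(),len(q))
E
python3 m3.py
```

```text
(256, 42, 55, 57)
hollow ((444.68475341796875, -55.25319290161133), 34.187721252441406)
mill ((434.7117614746094, -335.6082458496094), (25.830326080322266, 49.27100372314453), 60.32378005981445) 0.17473357224046682 218
salt ((430.63623046875, 110.4260025024414), (32.9509391784668, 32.099124908447266), 0.4475427567958832) 0.10386836395035326 148
jig ((433.1756896972656, 27.44530487060547), (36.15010070800781, 34.64990997314453), 0.12302839010953903) 0.0991926068314718 86
```

Emit:
apply_moves(dp=[[0, 0.06, 0], [0.005, 0.09, 0], [0.006, 0.09, 0], [0, 0.09, 0], [0, 0.09, 0], [0, 0.07, 0], [0, 0.033, 0], [0, 0, -0.04], [0, 0, -0.09], [0, 0, -0.09]], twist=[[0, 0, 0], [0, 0, 0], [0, 0, 0], [0, 0, 0], [0, 0, 0], [0, 0, 0], [0, 0, 0], [0, 0, 0], [0, 0, 0], [0, 0, 0]], gripper=0.85)

```text
t: 8.0
position: [0.4347, 0.0252, 0.1584]
tcp_rot: [3.138, 0.001, 1.668]
force: [0.0, 0.5, -0.7]
finger_gap: 0.847
gripper_force: 0.0
```

Emit:
apply_moves(dp=[[0, 0, -0.06], [0, 0, -0.03], [0, 0, 0], [0, 0, 0], [0, 0, 0]], twist=[[0, 0, 0], [0, 0, 0], [0, 0, 0], [0, 0, 0], [0, 0, 0]])

```text
t: 8.42
position: [0.4345, 0.0256, 0.1243]
tcp_rot: [3.139, 0.0, 1.668]
force: [0.0, -0.7, 0.3]
finger_gap: 0.854
gripper_force: 0.0
```

Run:
```python
from h import *
s=r.sense(); print(s['position'],s['tcp_rot'])
grab('wrist','w3')
```

```text
[0.43445996 0.02562177 0.12434813] [3.13874875e+00 4.27207290e-04 1.66780954e+00]
```

View pics/w3.png

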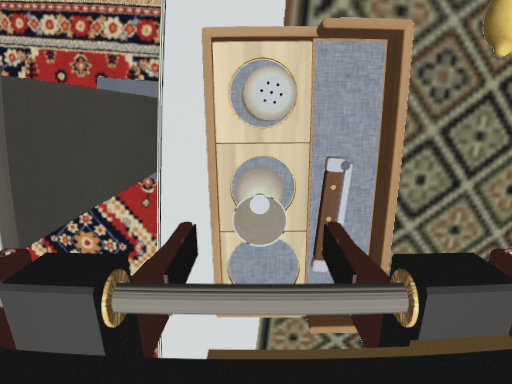

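The jigger rim circle is at (259,219) with radius about 27, the salt cap at (270,93), and the salt hollow at (263,92). The fingers straddle the jigger from above.

Run:
```python
from h import *
im,d,p,R=load('w3'); 
g=cv2.medianBlur(cv2.cvtColor(im,cv2.COLOR_RGB2GRAY),3)
def circ(x0,x1,y0,y1,r0,r1,z,nm):
    c=cv2.HoughCircles(g[y0:y1,x0:x1],cv2.HOUGH_GRADIENT,1,50,param1=80,param2=12,minRadius=r0,maxRadius=r1)
    if c is None: print(nm,None);return
    u,v,rr=c[0,0]; u+=x0;v+=y0; a=plane('wrist',[[u,v],[u+rr,v],[u-rr,v]],z,p,R); print(nm,(u,v,rr),a[0].round(4),'diam',np.linalg.norm(a[1]-a[2]).round(4))
circ(220,300,180,255,24,32,.095,'jig rim'); circ(235,305,60,130,22,32,.101,'salt cap'); circ(220,312,45,140,30,38,.018,'salt hollow')
circ(220,312,140,250,30,38,.018,'jig hollow')
```

```text
jig rim (np.float32(259.5), np.float32(220.5), np.float32(25.6)) [0.4333 0.0269 0.095 ] diam 0.035
salt cap (np.float32(268.5), np.float32(91.5), np.float32(25.7)) [0.4306 0.1105 0.101 ] diam 0.0306
salt hollow (np.float32(262.5), np.float32(92.5), np.float32(34.6)) [0.4275 0.1153 0.018 ] diam 0.0597
jig hollow (np.float32(262.5), np.float32(185.5), np.float32(30.35)) [0.4357 0.0332 0.018 ] diam 0.0564
```

Emit:
apply_moves(dp=[[-0.003, 0.003, -0.05], [0, 0, -0.05], [0, 0, -0.025], [0, 0, -0.01], [0, 0, 0], [0, 0, 0]], twist=[[0, 0, 0], [0, 0, 0], [0, 0, 0], [0, 0, 0], [0, 0, 0], [0, 0, 0]])

```text
t: 8.97
position: [0.4327, 0.0273, 0.0695]
tcp_rot: [3.14, 0.0, 1.669]
force: [-0.3, -0.6, 0.2]
finger_gap: 0.851
gripper_force: 0.0
```

Emit:
apply_moves(dp=[[0, 0, 0], [0, 0, 0], [0, 0, 0], [0, 0, 0], [0, 0, 0], [0, 0, 0], [0, 0, 0], [0, 0, 0], [0, 0, 0]], twist=[[0, 0, 0], [0, 0, 0], [0, 0, 0], [0, 0, 0], [0, 0, 0], [0, 0, 0], [0, 0, 0], [0, 0, 0], [0, 0, 0]], gripper=0.25, force=15)

```text
t: 9.72
position: [0.4324, 0.0273, 0.0685]
tcp_rot: [3.141, 0.0, 1.669]
force: [1.3, 0.3, 0.6]
finger_gap: 0.44
gripper_force: 15.0
```

Emit:
apply_moves(dp=[[0, 0, 0.03], [0, 0, 0.08], [0, 0, 0.09], [0, -0.04, 0.05], [-0.012, -0.08, 0], [-0.012, -0.09, 0], [-0.012, -0.09, 0], [-0.012, -0.09, 0], [-0.012, -0.09, 0], [-0.012, -0.09, 0]], twist=[[0, 0, 0], [0, 0, 0], [0, 0, 0], [0, 0, 0], [0, 0, 0], [0, 0, 0], [0, 0, 0], [0, 0, 0], [0, 0, 0], [0, 0, 0]])

```text
t: 10.55
position: [0.4026, -0.2022, 0.169]
tcp_rot: [3.141, 0.0, 1.669]
force: [0.1, 0.4, -0.7]
finger_gap: 0.444
gripper_force: 14.9
```

Emit:
apply_moves(dp=[[-0.012, -0.08, 0], [-0.012, -0.06, 0], [0, -0.038, 0], [0, 0, -0.04], [0, 0, -0.08], [0, 0, -0.08], [0, 0, -0.03], [0, 0, 0], [0, 0, 0], [0, 0, 0]], twist=[[0, 0, 0], [0, 0, 0], [0, 0, 0], [0, 0, 0], [0, 0, 0], [0, 0, 0], [0, 0, 0], [0, 0, 0], [0, 0, 0], [0, 0, 0]])

```text
t: 11.38
position: [0.3946, -0.2724, 0.0786]
tcp_rot: [3.139, 0.002, 1.669]
force: [0.3, -0.5, -0.6]
finger_gap: 0.45
gripper_force: 14.9
```

Emit:
apply_moves(dp=[[0, 0, -0.025], [0, 0, -0.01], [0, 0, -0.004], [0, 0, 0], [0, 0, 0]], twist=[[0, 0, 0], [0, 0, 0], [0, 0, 0], [0, 0, 0], [0, 0, 0]])

```text
t: 11.8
position: [0.3944, -0.2723, 0.0619]
tcp_rot: [3.14, 0.002, 1.669]
force: [-0.2, 1.0, 4.7]
finger_gap: 0.448
gripper_force: 15.0
```

Emit:
apply_moves(dp=[[0, 0, 0], [0, 0, 0], [0, 0, 0], [0, 0, 0], [0, 0, 0]], twist=[[0, 0, 0], [0, 0, 0], [0, 0, 0], [0, 0, 0], [0, 0, 0]], gripper=0.75)

```text
t: 12.22
position: [0.3935, -0.2717, 0.0602]
tcp_rot: [-3.141, -0.001, 1.669]
force: [-0.2, 0.7, 0.9]
finger_gap: 0.744
gripper_force: 0.0
```

Emit:
apply_moves(dp=[[0, 0, 0.03], [0, 0, 0.08], [0, 0, 0.09], [0, 0, 0.07], [0.005, 0.06, 0], [0.01, 0.1, 0], [0.01, 0.1, 0], [0.01, 0.1, 0], [0.01, 0.1, 0], [0.01, 0.1, 0]], twist=[[0, 0, 0], [0, 0, 0], [0, 0, 0], [0, 0, 0], [0, 0, 0], [0, 0, 0], [0, 0, 0], [0, 0, 0], [0, 0, 0], [0, 0, 0]])

```text
t: 13.05
position: [0.4155, -0.0462, 0.1699]
tcp_rot: [3.14, 0.0, 1.668]
force: [0.6, 0.4, 0.3]
finger_gap: 0.753
gripper_force: 0.0
```

Emit:
apply_moves(dp=[[0.01, 0.1, 0], [0.01, 0.1, 0], [0.01, 0.1, 0], [0.005, 0.06, 0], [0, 0.03, 0], [0, 0, 0], [0, 0, 0], [0, 0, 0]], twist=[[0, 0, 0], [0, 0, 0], [0, 0, 0], [0, 0, 0], [0, 0, 0], [0, 0, 0], [0, 0, 0], [0, 0, 0]])

```text
t: 13.72
position: [0.4298, 0.1074, 0.1691]
tcp_rot: [3.141, 0.0, 1.668]
force: [-0.1, -0.0, -0.0]
finger_gap: 0.747
gripper_force: 0.0
```

Run:
```python
from h import *
s=r.sense(); print(s['position'],s['tcp_rot'])
grab('top','t3')
P=cloud('top','t3')
for u0,u1,v0,v1,z0,z1,nm in((330,400,165,245,.13,.2,'mill'),(325,365,185,245,.07,.1,'jig'),(190,217,190,225,.085,.11,'salt')):
    q=P[v0:v1,u0:u1].reshape(-1,3); q=q[(q[:,2]>z0)&(q[:,2]<z1)]; print(nm,cv2.minAreaRect((q[:,:2]*1000).astype(np.float32)),q[:,2].max(),len(q))
```

```text
[0.42980774 0.10735364 0.16910527] [3.14121070e+00 4.65332296e-04 1.66815498e+00]
mill ((428.2257995605469, -339.1408386230469), (37.63022994995117, 48.62101745605469), 86.51383209228516) 0.17735555559838567 318
jig ((395.22283935546875, -271.9456787109375), (36.47671890258789, 35.75164794921875), 89.37944793701172) 0.09239076207770947 106Traceback (most recent call last):
  File "<stdin>", line 6, in <module>
    return umr_maximum(a, axis, None, out, keepdims, initial, where)
ValueError: zero-size array to reduction operation maximum which has no identity
```

Emit:
apply_moves(dp=[[0.003, 0.009, -0.04], [0, 0, -0.08], [0, 0, -0.08], [0, 0, -0.07], [0, 0, -0.03], [0, 0, -0.015], [0, 0, 0], [0, 0, 0]], twist=[[0, 0, 0], [0, 0, 0], [0, 0, 0], [0, 0, 0], [0, 0, 0], [0, 0, 0], [0, 0, 0], [0, 0, 0]])

```text
t: 14.43
position: [0.4318, 0.1115, 0.0442]
tcp_rot: [3.14, -0.0, 1.668]
force: [0.2, -0.3, 0.6]
finger_gap: 0.752
gripper_force: 0.0
```

Emit:
apply_moves(dp=[[0, 0, 0], [0, 0, 0], [0, 0, 0], [0, 0, 0], [0, 0, 0], [0, 0, 0]], twist=[[0, 0, 0], [0, 0, 0], [0, 0, 0], [0, 0, 0], [0, 0, 0], [0, 0, 0]], gripper=0.35, force=20)

```text
t: 14.93
position: [0.4315, 0.1119, 0.0434]
tcp_rot: [3.14, -0.0, 1.669]
force: [0.8, 0.1, 2.4]
finger_gap: 0.45
gripper_force: 20.0
```

Emit:
apply_moves(dp=[[0, 0, 0.03], [0, 0, 0.08], [0, 0, 0.09], [0.005, -0.04, 0.06], [0.008, -0.08, 0], [0.008, -0.1, 0], [0.008, -0.1, 0], [0.008, -0.1, 0], [0.008, -0.1, 0], [0.008, -0.1, 0]], twist=[[0, 0, 0], [0, 0, 0], [0, 0, 0], [0, 0, 0], [0, 0, 0], [0, 0, 0], [0, 0, 0], [0, 0, 0], [0, 0, 0], [0, 0, 0]])

```text
t: 15.77
position: [0.4516, -0.1381, 0.1473]
tcp_rot: [3.141, -0.0, 1.669]
force: [1.5, 0.4, -1.4]
finger_gap: 0.454
gripper_force: 19.7
```

Emit:
apply_moves(dp=[[0.008, -0.1, 0], [0.008, -0.1, 0], [0.008, -0.07, 0], [0.004, -0.05, 0], [0, -0.02, 0], [0, 0, -0.05], [0, 0, -0.08], [0, 0, -0.07], [0, 0, -0.03], [0, 0, 0]], twist=[[0, 0, 0], [0, 0, 0], [0, 0, 0], [0, 0, 0], [0, 0, 0], [0, 0, 0], [0, 0, 0], [0, 0, 0], [0, 0, 0], [0, 0, 0]])

```text
t: 16.6
position: [0.4614, -0.2703, 0.051]
tcp_rot: [-3.136, -0.005, 1.669]
force: [0.3, 0.2, -0.8]
finger_gap: 0.454
gripper_force: 19.7
```

Emit:
apply_moves(dp=[[0, 0, 0], [0, 0, 0]], twist=[[0, 0, 0], [0, 0, 0]])

```text
t: 16.77
position: [0.4644, -0.2725, 0.057]
tcp_rot: [3.139, 0.002, 1.669]
force: [-0.2, -0.2, -0.4]
finger_gap: 0.451
gripper_force: 19.7
```

Emit:
apply_moves(dp=[[0, 0, -0.025], [0, 0, -0.015], [0, 0, 0], [0, 0, 0], [0, 0, 0]], twist=[[0, 0, 0], [0, 0, 0], [0, 0, 0], [0, 0, 0], [0, 0, 0]])

```text
t: 17.18
position: [0.4633, -0.2723, 0.0388]
tcp_rot: [3.142, 0.0, 1.669]
force: [-0.7, -0.3, -1.3]
finger_gap: 0.449
gripper_force: 19.7
```

Emit:
apply_moves(dp=[[0, 0, -0.003], [0, 0, 0]], twist=[[0, 0, 0], [0, 0, 0]])

```text
t: 17.35
position: [0.4634, -0.2724, 0.0375]
tcp_rot: [3.141, 0.0, 1.669]
force: [-0.4, 0.3, -0.7]
finger_gap: 0.455
gripper_force: 19.7
```

Emit:
apply_moves(dp=[[0, 0, 0], [0, 0, 0], [0, 0, 0], [0, 0, 0]], twist=[[0, 0, 0], [0, 0, 0], [0, 0, 0], [0, 0, 0]], gripper=0.61)

```text
t: 17.68
position: [0.4635, -0.2724, 0.0377]
tcp_rot: [3.141, 0.0, 1.669]
force: [-0.2, 1.2, 0.5]
finger_gap: 0.61
gripper_force: 0.0
```

Emit:
apply_moves(dp=[[0, 0, 0.03], [0, 0, 0.08], [0, 0, 0.1], [0, 0, 0.1], [0, 0, 0.1], [0, 0, 0.1], [0, 0.04, 0.06], [-0.02, 0.09, 0], [-0.02, 0.09, 0], [-0.02, 0.09, 0]], twist=[[0, 0, 0], [0, 0, 0], [0, 0, 0], [0, 0, 0], [0, 0, 0], [0, 0, 0], [0, 0, 0], [0, 0, 0.1], [0, 0, 0.15], [0, 0, 0.15]])

```text
t: 18.52
position: [0.4389, -0.1473, 0.2672]
tcp_rot: [3.14, 0.002, 1.987]
force: [1.0, 0.8, 0.5]
finger_gap: 0.614
gripper_force: 0.0
```

Emit:
apply_moves(dp=[[-0.02, 0.095, 0], [-0.02, 0.095, 0], [-0.02, 0.095, 0], [-0.02, 0.095, 0], [-0.02, 0.095, 0], [-0.02, 0.095, 0], [-0.02, 0.095, 0], [-0.02, 0.095, 0], [-0.02, 0.095, 0], [-0.02, 0.095, 0]], twist=[[0, 0, 0.15], [0, 0, 0.15], [0, 0, 0.15], [0, 0, 0.15], [0, 0, 0.15], [0, 0, 0.15], [0, 0, 0.15], [0, 0, 0.15], [0, 0, 0.15], [0, 0, 0.15]])

```text
t: 19.35
position: [0.3583, 0.2335, 0.2669]
tcp_rot: [3.141, 0.002, -3.116]
force: [0.8, -1.0, 0.0]
finger_gap: 0.61
gripper_force: 0.0
```

Emit:
apply_moves(dp=[[-0.02, 0.07, 0], [-0.02, 0.05, 0], [-0.005, 0, 0], [0, 0, 0], [0, 0, 0], [0, 0, 0]], twist=[[0, 0, 0.1], [0, 0, 0], [0, 0, 0], [0, 0, 0], [0, 0, 0], [0, 0, 0]])

```text
t: 19.85
position: [0.3418, 0.2788, 0.266]
tcp_rot: [3.142, 0.001, -3.045]
force: [-0.3, -1.2, -0.1]
finger_gap: 0.608
gripper_force: 0.0
```

Run:
```python
from h import *
s=r.sense(); print(s['position'],s['tcp_rot'],s['q'])
grab('wrist','w4'); grab('top','t4')
a=load('t4')[0][145:265,85:405]; cv2.imwrite('pics/v4.png',np.vstack([load('w4')[0],cv2.resize(a,(512,192))])[:,:,::-1])
```

```text
[0.34177478 0.27878592 0.26600499] [ 3.14152970e+00  9.09276314e-04 -3.04526403e+00] [ 6.07387121e-01 -3.21223753e-01  1.53462224e+00 -4.15986270e-04
  1.92737025e+00 -1.05988322e+00]
```

View pics/v4.png

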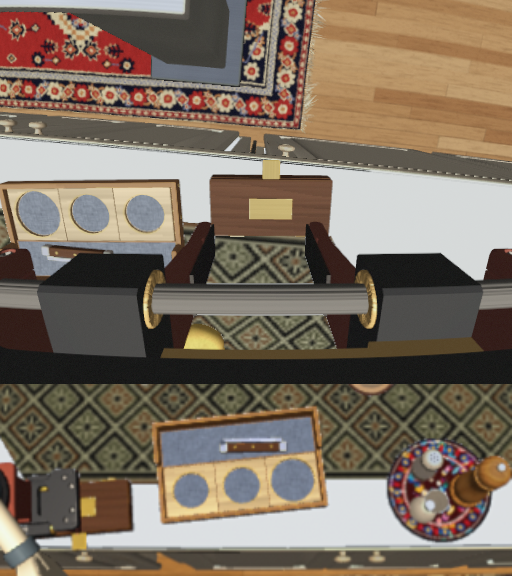

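All three stand upright on the tray in the lower crop. In the wrist view the tab is at (271,170), the lid spans (210..332, 177..237), and the three hollows are in the open. I'll measure the lid, the tab and the hollows.

```bash
sed -n 1,11p m.py > m4.py; sed -i '/rect(reg/d' m4.py
cat >> m4.py <<'E'
rect(reg(205,338,178,240,.025,.045),'case lid')
rect(reg(255,290,155,175,.022,.04),'tab')
rect(reg(205,338,155,240,.025,.045),'both')
T=cloud('top','t4')
P=T
rect(reg(225,266,175,192,.026,.042),'cork')
g=load('t4')[0]; hsv=cv2.cvtColor(g,cv2.COLOR_RGB2HSV)
m=((hsv[...,0]>90)&(hsv[...,0]<130)&(hsv[...,1]>25)).astype(np.uint8)*255
im,d,p,R=load(F); hs=cv2.cvtColor(im,cv2.COLOR_RGB2HSV); mw=((hs[...,0]>90)&(hs[...,0]<130)&(hs[...,1]>25)).astype(np.uint8)*255
for cam,M,boxes in(('top',m,((192,217,192,222),(222,250,190,219),(253,283,185,217))),('wrist',mw,((122,167,190,237),(69,113,190,237),(15,62,188,238)))):
  for u0,u1,v0,v1 in boxes:
    k=np.zeros_like(M); k[v0:v1,u0:u1]=M[v0:v1,u0:u1]; c=max(cv2.findContours(k,0,1)[0],key=cv2.contourArea)
    q=plane(cam,cv2.convexHull(c).reshape(-1,2),.018,p,R)[:,:2]*1000; print(cam,cv2.boundingRect(c),cv2.minEnclosingCircle(q.astype(np.float32)))
E
python3 m4.py wrist w4 2>/dev/null
```

```text
case lid [394.2 298.8] [ 84.  171.3] 5.57 z 0.0333 6646
tab [337.7 293.4] [19.7 23.3] 5.66 z 0.0301 269
both [382.  297.6] [108.6 171.3] 5.57 z 0.0332 6968
cork [501.8   8.4] [ 23.4 101.5] 0.5 z 0.0304 320
top (194, 202, 21, 20) ((427.6693115234375, 114.81742095947266), 27.23674774169922)
top (226, 198, 21, 21) ((435.9429626464844, 30.676633834838867), 27.997051239013672)
top (255, 193, 26, 24) ((444.6431579589844, -53.42216491699219), 34.07814025878906)
wrist (128, 195, 35, 35) ((424.35662841796875, 117.5202407836914), 27.38170623779297)
wrist (73, 195, 36, 36) ((432.9068908691406, 34.11682891845703), 28.481578826904297)
wrist (19, 192, 40, 42) ((441.5564270019531, -48.32615661621094), 34.02427291870117)
```

Emit:
apply_moves(dp=[[-0.0095, 0.037, -0.04], [0, 0, -0.1], [0, 0, -0.1], [0, 0, -0.1], [0, 0, -0.1], [0, 0, -0.08], [0, 0, -0.04], [0, 0, 0], [0, 0, 0], [0, 0, 0]], twist=[[0, 0, 0], [0, 0, 0], [0, 0, 0], [0, 0, 0], [0, 0, 0], [0, 0, 0], [0, 0, 0], [0, 0, 0], [0, 0, 0], [0, 0, 0]])

```text
t: 20.78
position: [0.3386, 0.2947, 0.0434]
tcp_rot: [3.14, 0.002, -3.045]
force: [0.4, 0.4, 0.9]
finger_gap: 0.608
gripper_force: 0.0
```

Run:
```python
from h import *
s=r.sense(); print(s['position'],s['tcp_rot'])
grab('wrist','w5')
```

```text
[0.33862761 0.29474728 0.04335983] [ 3.14025046e+00  2.26608493e-03 -3.04467248e+00]
```

View pics/w5.png

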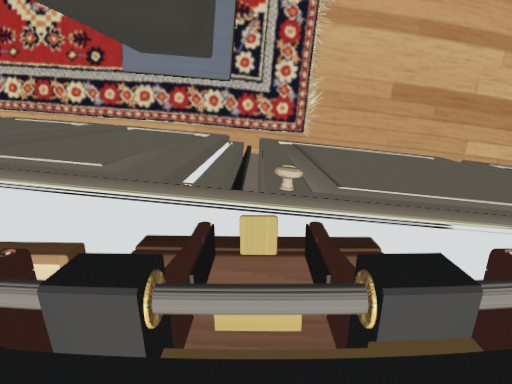

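The tab is at (259,235), centred between the fingertips at (208,228) and (316,228).

Run:
```python
from h import *
im,d,p,R=load('w5')
print(plane('wrist',[[259,216],[259,255],[240,235],[278,235],[259,235]],.031,p,R).round(4))
P=cloud('wrist','w5'); print(P[235,259],P[222,259])
```

```text
[[0.3271 0.2932 0.031 ]
 [0.3537 0.2957 0.031 ]
 [0.3409 0.2824 0.031 ]
 [0.3386 0.3063 0.031 ]
 [0.3398 0.2944 0.031 ]]
[0.33971591 0.29436343 0.03112122] [0.33126757 0.29355316 0.03044382]
```

Emit:
apply_moves(dp=[[0.001, 0, -0.03], [0, 0, -0.02], [0, 0, -0.005], [0, 0, 0]], twist=[[0, 0, 0], [0, 0, 0], [0, 0, 0], [0, 0, 0]])

```text
t: 21.17
position: [0.3374, 0.2941, 0.0183]
tcp_rot: [-3.141, -0.002, -3.044]
force: [-0.5, -0.1, 0.8]
finger_gap: 0.61
gripper_force: 0.0
```

Emit:
apply_moves(dp=[[0, 0, 0], [0, 0, 0], [0, 0, 0], [0, 0, 0], [0, 0, 0], [0, 0, 0]], twist=[[0, 0, 0], [0, 0, 0], [0, 0, 0], [0, 0, 0], [0, 0, 0], [0, 0, 0]], gripper=0.15, force=12)

```text
t: 21.67
position: [0.3381, 0.2939, 0.0197]
tcp_rot: [-3.14, 0.0, -3.044]
force: [0.4, -3.4, 2.1]
finger_gap: 0.27
gripper_force: 12.0
```

Emit:
apply_moves(dp=[[0.0064, 0.0006, 0.043], [0.0138, 0.0013, 0.041], [0.0207, 0.002, 0.038], [0.0271, 0.0026, 0.034], [0, 0, 0]], twist=[[0, 0, 0], [0, 0, 0], [0, 0, 0], [0, 0, 0], [0, 0, 0]])

```text
t: 22.08
position: [0.367, 0.2964, 0.0844]
tcp_rot: [-3.14, 0.003, -3.045]
force: [-2.1, -6.1, 3.7]
finger_gap: 0.271
gripper_force: 12.0
```

Emit:
apply_moves(dp=[[0.0326, 0.0032, 0.029], [0.0371, 0.0036, 0.023], [0.0405, 0.0039, 0.016], [0.0427, 0.0041, 0.009], [0.0435, 0.0042, 0.001], [0, 0, 0]], twist=[[0, 0, 0], [0, 0, 0], [0, 0, 0], [0, 0, 0], [0, 0, 0], [0, 0, 0]])

```text
t: 22.58
position: [0.4467, 0.3035, 0.114]
tcp_rot: [-3.14, 0.003, -3.046]
force: [1.7, -5.8, 5.5]
finger_gap: 0.271
gripper_force: 12.0
```

Emit:
apply_moves(dp=[[0.043, 0.004, -0.006], [0.0413, 0.004, -0.014], [0, 0, 0], [0, 0, 0]], twist=[[0, 0, 0], [0, 0, 0], [0, 0, 0], [0, 0, 0]])

```text
t: 22.92
position: [0.4799, 0.3065, 0.1061]
tcp_rot: [-3.139, 0.004, -3.046]
force: [4.0, -7.6, 4.9]
finger_gap: 0.266
gripper_force: 12.0
```

Run:
```python
from h import *
s=r.sense(); print(s['position'],s['tcp_rot'])
grab('scene','s5'); im=load('s5')[0][110:260,60:300]; cv2.imwrite('pics/s5c.png',cv2.resize(im,None,fx=2.5,fy=2.5)[:,:,::-1])
```

```text
[0.47990501 0.30647585 0.10612257] [-3.139357    0.00383573 -3.04586315]
```

View pics/s5c.png

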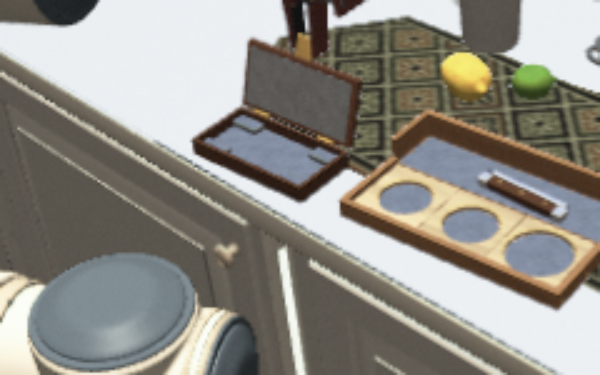

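The lid is held past upright, with the case open below it at about (275,150). I release it and move on to the corkscrew.

Emit:
apply_moves(dp=[[0, 0, 0], [0, 0, 0], [0, 0, 0], [0, 0, 0], [0, 0, 0]], twist=[[0, 0, 0], [0, 0, 0], [0, 0, 0], [0, 0, 0], [0, 0, 0]], gripper=0.6)

```text
t: 23.38
position: [0.4771, 0.3082, 0.1047]
tcp_rot: [3.141, -0.0, -3.043]
force: [-0.3, -0.4, -0.6]
finger_gap: 0.589
gripper_force: 0.0
```

Emit:
apply_moves(dp=[[0, 0, 0.06], [0, 0, 0.1], [0, 0, 0.1], [0, 0, 0.1], [0.005, -0.06, 0], [0.005, -0.08, 0], [0.005, -0.08, 0], [0.005, -0.08, 0], [0.005, -0.08, 0], [0.005, -0.08, 0]], twist=[[0, 0, 0], [0, 0, 0], [0, 0, 0], [0, 0, -0.15], [0, 0, -0.15], [0, 0, -0.15], [0, 0, -0.15], [0, 0, -0.15], [0, 0, -0.15], [0, 0, -0.15]])

```text
t: 24.22
position: [0.4891, 0.1228, 0.249]
tcp_rot: [3.141, -0.0, 2.41]
force: [1.3, -0.2, 0.9]
finger_gap: 0.596
gripper_force: 0.0
```

Emit:
apply_moves(dp=[[0.01, -0.08, 0], [0.01, -0.08, 0], [0.01, -0.08, 0], [0, -0.04, 0], [0, 0, 0], [0, 0, 0], [0, 0, 0], [0, 0, 0], [0, 0, 0], [0, 0, 0]], twist=[[0, 0, -0.15], [0, 0, -0.15], [0, 0, -0.15], [0, 0, -0.15], [0, 0, -0.15], [0, 0, -0.15], [0, 0, -0.15], [0, 0, 0], [0, 0, 0], [0, 0, 0]])

```text
t: 25.05
position: [0.5014, 0.0121, 0.249]
tcp_rot: [-3.142, -0.0, 1.594]
force: [-0.5, 0.1, 0.0]
finger_gap: 0.6
gripper_force: 0.0
```

```bash
cat > m6.py <<'E'
from h import *
s=r.sense(); print(s['position'],s['tcp_rot'])
grab('top','t6'); grab('scene','s6')
P=cloud('top','t6'); q=P[150:238,98:172].reshape(-1,3); q=q[(q[:,2]>.045)&(q[:,2]<.1)&(q[:,1]>.2)&(q[:,1]<.39)]; print('lid pts',len(q),q.mean(0),q.max(0))
q=P[175:192,220:266].reshape(-1,3); q=q[(q[:,2]>.026)&(q[:,2]<.042)]
print('cork',cv2.minAreaRect((q[:,:2]*1000).astype(np.float32)))
a=load('t6')[0][145:265,85:405]; b=load('s6')[0][110:260,60:300]
cv2.imwrite('pics/v6.png',np.vstack([cv2.resize(a,(560,210)),cv2.resize(b,(560,350))])[:,:,::-1])
E
python3 m6.py
```

```text
[0.50138601 0.01213709 0.24899137] [-3.14155157e+00 -6.35852867e-05  1.59399956e+00]
lid pts 887 [0.50208777 0.30663407 0.0529216 ] [0.53946949 0.38972164 0.06901074]
cork ((499.27508544921875, 12.333213806152344), (21.54459571838379, 109.77104187011719), 2.3342626094818115)
```

View pics/v6.png

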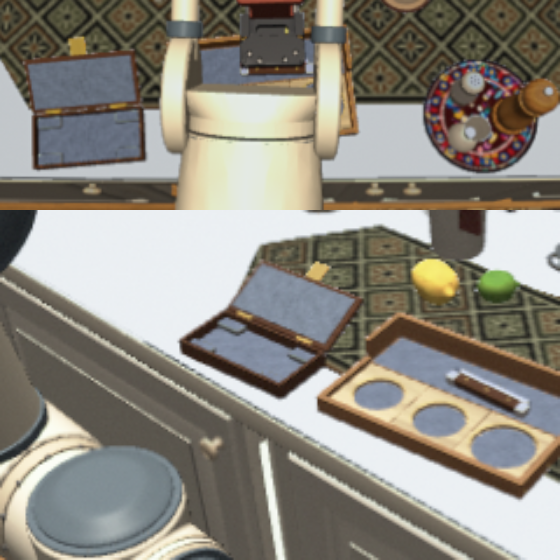

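The lid lies open at (85,80), the case's felt at (88,135), and the corkscrew still lies in the trough. I go down for it.

Emit:
apply_moves(dp=[[0.001, 0, -0.06], [0, 0, -0.1], [0, 0, -0.1], [0, 0, -0.1], [0, 0, -0.1], [0, 0, -0.05], [0, 0, -0.02], [0, 0, 0], [0, 0, 0]], twist=[[0, 0, 0], [0, 0, 0], [0, 0, 0], [0, 0, 0], [0, 0, 0], [0, 0, 0], [0, 0, 0], [0, 0, 0], [0, 0, 0]], gripper=0.5)

```text
t: 25.9
position: [0.5025, 0.012, 0.0383]
tcp_rot: [3.14, 0.0, 1.591]
force: [0.7, 0.2, -0.8]
finger_gap: 0.496
gripper_force: 0.0
```

Emit:
apply_moves(dp=[[0, 0, 0]], twist=[[0, 0, 0]])

```text
t: 25.98
position: [0.5034, 0.0119, 0.0397]
tcp_rot: [3.138, 0.0, 1.591]
force: [-0.1, 0.4, 1.5]
finger_gap: 0.502
gripper_force: 0.0
```

Emit:
apply_moves(dp=[[0, 0, -0.02], [0, 0, -0.014], [0, 0, -0.004], [0, 0, 0], [0, 0, 0], [0, 0, 0]], twist=[[0, 0, 0], [0, 0, 0], [0, 0, 0], [0, 0, 0], [0, 0, 0], [0, 0, 0]])

```text
t: 26.48
position: [0.5019, 0.0119, 0.022]
tcp_rot: [3.141, 0.0, 1.59]
force: [-0.4, -0.2, 0.4]
finger_gap: 0.498
gripper_force: 0.0
```

Emit:
apply_moves(dp=[[0, 0, 0], [0, 0, 0], [0, 0, 0], [0, 0, 0], [0, 0, 0], [0, 0, 0]], twist=[[0, 0, 0], [0, 0, 0], [0, 0, 0], [0, 0, 0], [0, 0, 0], [0, 0, 0]], gripper=0.1, force=15)

```text
t: 26.98
position: [0.5019, 0.0119, 0.022]
tcp_rot: [3.141, -0.0, 1.59]
force: [0.3, 1.1, 1.0]
finger_gap: 0.257
gripper_force: 15.0
```

Emit:
apply_moves(dp=[[0, 0, 0.03], [0, 0, 0.08], [0, 0, 0.09], [0, 0, 0.09], [0, 0, 0.05], [0, 0, 0]], twist=[[0, 0, 0], [0, 0, 0], [0, 0, 0], [0, 0, 0], [0, 0, 0], [0, 0, 0]])

```text
t: 27.48
position: [0.5041, 0.0119, 0.1649]
tcp_rot: [3.131, 0.001, 1.59]
force: [1.1, -0.1, 0.3]
finger_gap: 0.262
gripper_force: 15.0
```

Emit:
apply_moves(dp=[[-0.02, 0.06, 0], [-0.033, 0.09, 0], [-0.033, 0.09, 0], [-0.033, 0.09, 0], [-0.033, 0.09, 0], [-0.033, 0.09, 0], [-0.033, 0.09, 0], [-0.03, 0.07, 0], [-0.018, 0.048, 0], [0, 0, 0]], twist=[[0, 0, 0.02], [0, 0, 0.02], [0, 0, 0.02], [0, 0, 0.02], [0, 0, 0.02], [0, 0, 0], [0, 0, 0], [0, 0, 0], [0, 0, 0], [0, 0, 0]])

```text
t: 28.32
position: [0.3931, 0.3019, 0.1564]
tcp_rot: [-3.139, -0.0, 1.673]
force: [-0.6, 0.0, -0.9]
finger_gap: 0.263
gripper_force: 15.0
```

Emit:
apply_moves(dp=[[0, 0, -0.05], [0, 0, -0.09], [0, 0, -0.07], [0, 0, -0.04], [0, 0, 0], [0, 0, 0], [0, 0, 0], [0, 0, 0]], twist=[[0, 0, 0], [0, 0, 0], [0, 0, 0], [0, 0, 0], [0, 0, 0], [0, 0, 0], [0, 0, 0], [0, 0, 0]])

```text
t: 28.98
position: [0.3965, 0.2994, 0.0598]
tcp_rot: [3.139, -0.001, 1.668]
force: [-0.0, 0.3, -1.1]
finger_gap: 0.264
gripper_force: 15.0
```

Run:
```python
from h import *
s=r.sense(); print(s['position'],s['tcp_rot'])
grab('wrist','w7')
```

```text
[0.39650202 0.29940661 0.05982   ] [ 3.13882027e+00 -1.29870018e-03  1.66830209e+00]
```

View pics/w7.png

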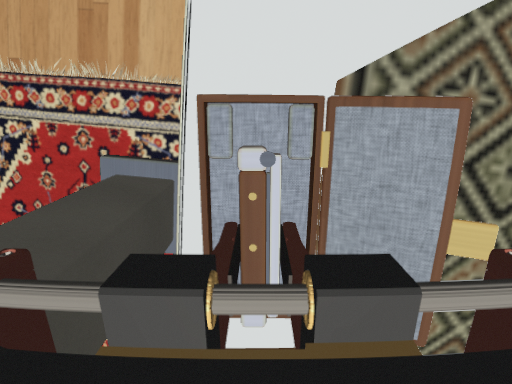

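The corkscrew spans x 239–281 (centre 260), in line with the groove between the blocks at 232 and 289 (centre 260). I lower it.

Emit:
apply_moves(dp=[[0, 0, -0.04], [0, 0, -0.04], [0, 0, -0.02], [0, 0, -0.01], [0, 0, -0.005], [0, 0, 0], [0, 0, 0], [0, 0, 0]], twist=[[0, 0, 0], [0, 0, 0], [0, 0, 0], [0, 0, 0], [0, 0, 0], [0, 0, 0], [0, 0, 0], [0, 0, 0]])

```text
t: 29.7
position: [0.3959, 0.2995, 0.0128]
tcp_rot: [3.14, -0.001, 1.669]
force: [0.4, 0.7, -1.5]
finger_gap: 0.262
gripper_force: 15.0
```

Emit:
apply_moves(dp=[[0, 0, -0.004], [0, 0, 0], [0, 0, 0]], twist=[[0, 0, 0], [0, 0, 0], [0, 0, 0]])

```text
t: 29.95
position: [0.3955, 0.2992, 0.0104]
tcp_rot: [3.141, -0.0, 1.669]
force: [0.9, -0.2, -0.4]
finger_gap: 0.26
gripper_force: 15.0
```

Emit:
apply_moves(dp=[[0, 0, 0], [0, 0, 0], [0, 0, 0], [0, 0, 0]], twist=[[0, 0, 0], [0, 0, 0], [0, 0, 0], [0, 0, 0]], gripper=0.38)

```text
t: 30.28
position: [0.3955, 0.2992, 0.0104]
tcp_rot: [3.141, -0.0, 1.669]
force: [0.2, -0.8, 1.0]
finger_gap: 0.379
gripper_force: 0.0
```

Emit:
apply_moves(dp=[[0, 0, 0.03], [0, 0, 0.06], [0, 0, 0.09], [0, 0, 0.09], [0, 0, 0.09], [0, 0, 0.09], [0, 0, 0.05], [0, 0, 0], [0, 0, 0], [0, 0, 0]], twist=[[0, 0, 0], [0, 0, 0], [0, 0, 0], [0, 0, 0], [0, 0, 0.1], [0, 0, 0.15], [0, 0, 0.15], [0, 0, 0.15], [0, 0, 0.15], [0, 0, 0.15]])

```text
t: 31.12
position: [0.3956, 0.2992, 0.2122]
tcp_rot: [3.139, 0.0, 2.342]
force: [-0.1, 0.5, -0.3]
finger_gap: 0.381
gripper_force: 0.0
```

Emit:
apply_moves(dp=[[0.03, 0, 0], [0.06, 0.005, 0], [0.08, 0.007, 0], [0.08, 0.008, 0], [0.05, 0.005, 0], [0.02, 0, 0], [0, 0, 0], [0, 0, 0], [0, 0, 0], [0, 0, 0]], twist=[[0, 0, 0.15], [0, 0, 0.15], [0, 0, 0.15], [0, 0, 0.15], [0, 0, 0.15], [0, 0, 0.15], [0, 0, 0.15], [0, 0, 0.1], [0, 0, 0], [0, 0, 0]], gripper=0.6)

```text
t: 31.95
position: [0.5234, 0.3091, 0.211]
tcp_rot: [3.141, 0.001, -3.046]
force: [-0.0, -0.0, 0.3]
finger_gap: 0.6
gripper_force: 0.0
```

Run:
```python
from h import *
s=r.sense(); print(s['position'],s['tcp_rot'],s['q'])
grab('wrist','w8')
im=load('w8')[0]; cv2.imwrite('pics/v8.png',im[:,:,::-1])
```

```text
[0.5234355  0.30912117 0.2109639 ] [ 3.14138590e+00  5.02796666e-04 -3.04629104e+00] [ 4.77488888e-01  1.09883813e-01  1.23130502e+00  4.43150454e-06
  1.79986019e+00 -1.18860810e+00]
```

View pics/v8.png

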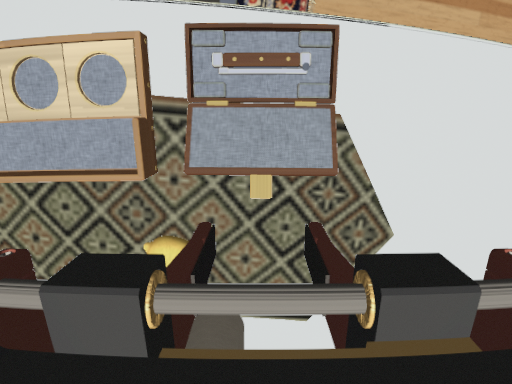

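The corkscrew lies in the groove at (262,60). The open lid's tab is at (261,187).

Run:
```python
from h import *
im,d,p,R=load('w8'); P=cloud('wrist','w8')
for px in((261,180),(261,187),(261,195),(252,187),(270,187)): print(px,P[px[1],px[0]].round(4))
for u0,u1,v0,v1,z0,z1 in((205,318,45,80,.012,.03),):
    q=P[v0:v1,u0:u1].reshape(-1,3); q=q[(q[:,2]>z0)&(q[:,2]<z1)]; print(cv2.minAreaRect((q[:,:2]*1000).astype(np.float32)),np.median(q[:,2]))
hs=cv2.cvtColor(im,cv2.COLOR_RGB2HSV); m=((hs[...,0]>15)&(hs[...,0]<32)&(hs[...,1]>90)&(hs[...,2]>120)).astype(np.uint8); m[:172]=0;m[202:]=0;m[:,:240]=0;m[:,285:]=0
q=P[m>0]; print(np.median(q,0),q.min(0),q.max(0))
```

```text
(261, 180) [0.5201 0.3104 0.0576]
(261, 187) [0.5272 0.311  0.0603]
(261, 195) [0.5351 0.3118 0.0641]
(252, 187) [0.5281 0.3013 0.0606]
(270, 187) [0.5262 0.3207 0.0609]
((390.72454833984375, 298.15008544921875), (32.054664611816406, 126.0534896850586), 5.426777362823486) 0.017304040808459598
[0.52579217 0.3097919  0.05972022] [0.45088494 0.29784146 0.05304797] [0.53871451 0.32163874 0.37218178]
```

Emit:
apply_moves(dp=[[0.0205, 0.006, -0.05], [0, 0, -0.09], [0, 0, -0.09], [0, 0, -0.08], [0, 0, -0.04], [0, 0, -0.02], [0, 0, 0], [0, 0, 0], [0, 0, 0]], twist=[[0, 0, 0], [0, 0, 0], [0, 0, 0], [0, 0, 0], [0, 0, 0], [0, 0, 0], [0, 0, 0], [0, 0, 0], [0, 0, 0]])

```text
t: 32.75
position: [0.5327, 0.3121, 0.0648]
tcp_rot: [3.14, 0.003, -3.044]
force: [-0.3, 0.5, -0.2]
finger_gap: 0.602
gripper_force: 0.0
```

Emit:
apply_moves(dp=[[-0.001, 0, -0.02], [0, 0, -0.007], [0, 0, 0], [0, 0, 0], [0, 0, 0]], twist=[[0, 0, 0], [0, 0, 0], [0, 0, 0], [0, 0, 0], [0, 0, 0]])

```text
t: 33.17
position: [0.5313, 0.3116, 0.0516]
tcp_rot: [3.142, 0.0, -3.044]
force: [0.0, 0.0, -0.2]
finger_gap: 0.604
gripper_force: 0.0
```

Emit:
apply_moves(dp=[[0, 0, 0], [0, 0, 0], [0, 0, 0], [0, 0, 0], [0, 0, 0], [0, 0, 0]], twist=[[0, 0, 0], [0, 0, 0], [0, 0, 0], [0, 0, 0], [0, 0, 0], [0, 0, 0]], gripper=0.15, force=12)

```text
t: 33.67
position: [0.5313, 0.3109, 0.0515]
tcp_rot: [-3.14, -0.0, -3.044]
force: [0.2, -2.8, 1.7]
finger_gap: 0.27
gripper_force: 12.0
```

Run:
```python
from h import *
s=r.sense(); p=s['position']; print(p,s['tcp_rot'],s['force'],s['finger_gap'])
h=np.array([.4373,.303,.0225]); 
x=(p[0]-h[0])/.995; R=.1022; a=np.arange(158,2,-11.0); a=np.r_[a,3.4]; A=np.deg2rad(a); hx=-R*np.cos(A); z=R*np.sin(A)
D=np.c_[np.diff(hx)*.9953,np.diff(hx)*.097,np.diff(z)]/.4; print(np.c_[a[1:],D.round(4)])
```

```text
[0.531333   0.3108738  0.05148429] [-3.14041044e+00 -6.50249379e-05 -3.04419441e+00] [ 0.22576452 -2.77794761  1.65240111] 0.26993782267725835
[[ 1.47e+02 -2.25e-02 -2.20e-03  4.34e-02]
 [ 1.36e+02 -3.03e-02 -3.00e-03  3.83e-02]
 [ 1.25e+02 -3.71e-02 -3.60e-03  3.18e-02]
 [ 1.14e+02 -4.24e-02 -4.10e-03  2.41e-02]
 [ 1.03e+02 -4.62e-02 -4.50e-03  1.55e-02]
 [ 9.20e+01 -4.83e-02 -4.70e-03  6.40e-03]
 [ 8.10e+01 -4.87e-02 -4.70e-03 -3.00e-03]
 [ 7.00e+01 -4.72e-02 -4.60e-03 -1.23e-02]
 [ 5.90e+01 -4.40e-02 -4.30e-03 -2.11e-02]
 [ 4.80e+01 -3.92e-02 -3.80e-03 -2.91e-02]
 [ 3.70e+01 -3.29e-02 -3.20e-03 -3.61e-02]
 [ 2.60e+01 -2.55e-02 -2.50e-03 -4.18e-02]
 [ 1.50e+01 -1.71e-02 -1.70e-03 -4.59e-02]
 [ 4.00e+00 -8.00e-03 -8.00e-04 -4.83e-02]
 [ 3.40e+00 -2.00e-04 -0.00e+00 -2.70e-03]]
```

Emit:
apply_moves(dp=[[-0.0225, -0.0022, 0.0434], [-0.0303, -0.003, 0.0383], [-0.0371, -0.0036, 0.0318], [-0.0424, -0.0041, 0.0241], [-0.0462, -0.0045, 0.0155], [0, 0, 0]], twist=[[0, 0, 0], [0, 0, 0], [0, 0, 0], [0, 0, 0], [0, 0, 0], [0, 0, 0]])

```text
t: 34.17
position: [0.4579, 0.3044, 0.1137]
tcp_rot: [-3.141, -0.0, -3.043]
force: [-0.0, -2.1, -0.0]
finger_gap: 0.267
gripper_force: 12.0
```

Emit:
apply_moves(dp=[[-0.0483, -0.0047, 0.0064], [-0.0487, -0.0047, -0.003], [-0.0472, -0.0046, -0.0123], [-0.044, -0.0043, -0.0211], [-0.0392, -0.0038, -0.0291], [0, 0, 0]], twist=[[0, 0, 0], [0, 0, 0], [0, 0, 0], [0, 0, 0], [0, 0, 0], [0, 0, 0]])

```text
t: 34.67
position: [0.3658, 0.2962, 0.0876]
tcp_rot: [3.14, -0.004, -3.042]
force: [-5.4, 0.5, 4.9]
finger_gap: 0.274
gripper_force: 12.0
```

Emit:
apply_moves(dp=[[-0.0329, -0.0032, -0.0361], [-0.0255, -0.0025, -0.0418], [-0.0171, -0.0017, -0.0459], [-0.008, -0.0008, -0.047], [0, 0, 0], [0, 0, 0], [0, 0, 0]], twist=[[0, 0, 0], [0, 0, 0], [0, 0, 0], [0, 0, 0], [0, 0, 0], [0, 0, 0], [0, 0, 0]])

```text
t: 35.25
position: [0.3344, 0.2934, 0.0201]
tcp_rot: [3.14, -0.003, -3.043]
force: [-4.5, 3.6, -1.0]
finger_gap: 0.272
gripper_force: 12.0
```

Emit:
apply_moves(dp=[[0, 0, 0], [0, 0, 0], [0, 0, 0], [0, 0, 0], [0, 0, 0]], twist=[[0, 0, 0], [0, 0, 0], [0, 0, 0], [0, 0, 0], [0, 0, 0]], gripper=0.62)

```text
t: 35.67
position: [0.3357, 0.2924, 0.0208]
tcp_rot: [-3.142, 0.0, -3.044]
force: [0.4, -0.8, -0.4]
finger_gap: 0.599
gripper_force: 0.0
```

Emit:
apply_moves(dp=[[0, 0, 0.05], [0, 0, 0.1], [0, 0, 0.1], [0, 0, 0.1], [0, 0, 0.1], [0, 0, 0.1], [0.01, -0.05, 0.05], [0.02, -0.09, 0], [0.02, -0.09, 0], [0.02, -0.09, 0]], twist=[[0, 0, 0], [0, 0, 0], [0, 0, 0], [0, 0, 0], [0, 0, 0], [0, 0, -0.1], [0, 0, -0.15], [0, 0, -0.15], [0, 0, -0.15], [0, 0, -0.15]])

```text
t: 36.5
position: [0.3636, 0.1633, 0.2615]
tcp_rot: [3.141, 0.001, 2.685]
force: [-0.2, -0.5, -0.2]
finger_gap: 0.62
gripper_force: 0.0
```

Emit:
apply_moves(dp=[[0.025, -0.09, 0], [0.025, -0.09, 0], [0.025, -0.09, 0], [0.025, -0.09, 0], [0.025, -0.09, 0], [0.025, -0.09, 0], [0.025, -0.09, 0], [0.025, -0.09, 0], [0.02, -0.09, 0], [0.02, -0.09, 0]], twist=[[0, 0, -0.15], [0, 0, -0.15], [0, 0, -0.15], [0, 0, -0.15], [0, 0, -0.15], [0, 0, -0.15], [0, 0, -0.15], [0, 0, -0.15], [0, 0, -0.1], [0, 0, 0]])

```text
t: 37.33
position: [0.4595, -0.1977, 0.2608]
tcp_rot: [3.141, 0.0, 1.664]
force: [0.6, -0.3, -0.1]
finger_gap: 0.62
gripper_force: 0.0
```

Emit:
apply_moves(dp=[[0.01, -0.09, 0], [0.005, -0.06, 0], [0, -0.025, 0], [0, 0, 0], [0, 0, 0], [0, 0, 0]], twist=[[0, 0, 0], [0, 0, 0], [0, 0, 0], [0, 0, 0], [0, 0, 0], [0, 0, 0]])

```text
t: 37.83
position: [0.4656, -0.2643, 0.2611]
tcp_rot: [3.141, -0.0, 1.67]
force: [-0.2, -0.1, 0.6]
finger_gap: 0.622
gripper_force: 0.0
```

Run:
```python
from h import *
s=r.sense(); print(s['position'],s['tcp_rot'])
grab('top','t9'); P=cloud('top','t9')
q=P[195:248,98:172].reshape(-1,3); q=q[(q[:,2]>.025)&(q[:,2]<.1)]; print('case',cv2.minAreaRect((q[:,:2]*1000).astype(np.float32)),np.median(q[:,2]),np.percentile(q[:,2],99))
grab('scene','s9'); Q=cloud('scene','s9')
for nm,z0,z1,x0,x1,y0,y1 in(('salt',.085,.1,.43,.5,-.31,-.23),('jig',.075,.1,.36,.425,-.31,-.24),('mill',.13,.18,.38,.48,-.40,-.31)):
    for C in(P,Q):
        q=C.reshape(-1,3); q=q[(q[:,2]>z0)&(q[:,2]<z1)&(q[:,0]>x0)&(q[:,0]<x1)&(q[:,1]>y0)&(q[:,1]<y1)]
        if len(q): print(nm,cv2.minEnclosingCircle((q[:,:2]*1000).astype(np.float32)),q[:,2].max().round(3),len(q))
```

```text
[ 0.46557818 -0.26430256  0.2611439 ] [ 3.14099178e+00 -1.33173892e-04  1.66981526e+00]
case ((385.4679260253906, 298.1259765625), (111.369140625, 168.587646484375), 4.640701770782471) 0.03433498974929805 0.03825846264991726
salt ((463.3634338378906, -275.3621520996094), 14.923164367675781) 0.094 86
jig ((396.6414794921875, -272.98052978515625), 21.067806243896484) 0.091 148
mill ((418.58636474609375, -357.08917236328125), 10.151496887207031) 0.164 19
mill ((427.9419250488281, -347.77569580078125), 25.138391494750977) 0.175 444
```

Emit:
apply_moves(dp=[[-0.005, -0.02, 0], [0, 0, -0.05], [0, 0, -0.1], [0, 0, -0.1], [0, 0, -0.1], [0, 0, -0.08], [0, 0, -0.05], [0, 0, -0.03], [0, 0, 0], [0, 0, 0]], twist=[[0, 0, 0], [0, 0, 0], [0, 0, 0], [0, 0, 0], [0, 0, 0], [0, 0, 0], [0, 0, 0], [0, 0, 0], [0, 0, 0], [0, 0, 0]])

```text
t: 38.77
position: [0.4637, -0.2736, 0.0575]
tcp_rot: [3.141, 0.0, 1.669]
force: [-0.5, 0.2, 0.6]
finger_gap: 0.62
gripper_force: 0.0
```

Emit:
apply_moves(dp=[[0, 0, 0], [0, 0, 0]], twist=[[0, 0, 0], [0, 0, 0]])

```text
t: 38.93
position: [0.4646, -0.2743, 0.0593]
tcp_rot: [3.138, 0.003, 1.669]
force: [0.4, -0.2, 1.0]
finger_gap: 0.624
gripper_force: 0.0
```

Emit:
apply_moves(dp=[[-0.001, 0.002, -0.03], [0, 0, -0.016], [0, 0, -0.005], [0, 0, 0], [0, 0, 0]], twist=[[0, 0, 0], [0, 0, 0], [0, 0, 0], [0, 0, 0], [0, 0, 0]])

```text
t: 39.35
position: [0.4628, -0.2726, 0.0359]
tcp_rot: [-3.141, -0.001, 1.669]
force: [-0.5, -0.4, -0.3]
finger_gap: 0.621
gripper_force: 0.0
```

Emit:
apply_moves(dp=[[0, 0, 0], [0, 0, 0], [0, 0, 0], [0, 0, 0], [0, 0, 0]], twist=[[0, 0, 0], [0, 0, 0], [0, 0, 0], [0, 0, 0], [0, 0, 0]], gripper=0.35, force=20)

```text
t: 39.77
position: [0.4633, -0.2729, 0.0366]
tcp_rot: [3.141, 0.0, 1.669]
force: [0.1, -0.5, 1.0]
finger_gap: 0.452
gripper_force: 19.8
```

Emit:
apply_moves(dp=[[0, 0, 0.03], [0, 0, 0.08], [0, 0, 0.09], [-0.005, 0.04, 0.05], [-0.009, 0.08, 0], [-0.009, 0.1, 0], [-0.009, 0.1, 0], [-0.009, 0.1, 0], [-0.009, 0.1, 0], [-0.009, 0.1, 0]], twist=[[0, 0, 0], [0, 0, 0], [0, 0, 0], [0, 0, 0], [0, 0, 0], [0, 0, 0], [0, 0, 0], [0, 0, 0], [0, 0, 0], [0, 0, 0]])

```text
t: 40.6
position: [0.4388, -0.0231, 0.1372]
tcp_rot: [3.141, 0.0, 1.668]
force: [0.8, 0.3, -0.9]
finger_gap: 0.456
gripper_force: 19.7
```

Emit:
apply_moves(dp=[[-0.009, 0.1, 0], [-0.009, 0.1, 0], [-0.009, 0.08, 0], [-0.003, 0.05, 0], [0, 0.02, 0], [0, 0, 0], [0, 0, -0.05], [0, 0, -0.08], [0, 0, -0.03], [0, 0, 0]], twist=[[0, 0, 0], [0, 0, 0], [0, 0, 0], [0, 0, 0], [0, 0, 0], [0, 0, 0], [0, 0, 0], [0, 0, 0], [0, 0, 0], [0, 0, 0]])

```text
t: 41.43
position: [0.4254, 0.1136, 0.0687]
tcp_rot: [-3.135, 0.001, 1.667]
force: [0.4, -0.3, -1.2]
finger_gap: 0.455
gripper_force: 19.7
```

Emit:
apply_moves(dp=[[0, 0, 0], [0, 0, 0], [0, 0, 0]], twist=[[0, 0, 0], [0, 0, 0], [0, 0, 0]])

```text
t: 41.68
position: [0.4285, 0.1151, 0.0743]
tcp_rot: [3.139, -0.0, 1.668]
force: [0.7, 0.4, -0.6]
finger_gap: 0.455
gripper_force: 19.7
```

Emit:
apply_moves(dp=[[-0.002, 0, -0.03], [0, 0, -0.03], [0, 0, -0.012], [0, 0, -0.004], [0, 0, 0], [0, 0, 0]], twist=[[0, 0, 0], [0, 0, 0], [0, 0, 0], [0, 0, 0], [0, 0, 0], [0, 0, 0]])

```text
t: 42.18
position: [0.4259, 0.1153, 0.0423]
tcp_rot: [-3.14, -0.0, 1.669]
force: [-5.1, -0.6, 8.7]
finger_gap: 0.456
gripper_force: 20.4
```

Emit:
apply_moves(dp=[[0, 0, -0.001], [0, 0, 0]], twist=[[0, 0, 0], [0, 0, 0]])

```text
t: 42.35
position: [0.4259, 0.1153, 0.0423]
tcp_rot: [-3.14, -0.0, 1.669]
force: [-5.4, -1.7, 10.9]
finger_gap: 0.454
gripper_force: 20.6
```

Emit:
apply_moves(dp=[[0.001, 0, 0.002], [0, 0, 0]], twist=[[0, 0, 0], [0, 0, 0]])

```text
t: 42.52
position: [0.4267, 0.1153, 0.0424]
tcp_rot: [-3.141, -0.0, 1.669]
force: [-3.2, -0.3, 4.5]
finger_gap: 0.45
gripper_force: 20.3
```

Emit:
apply_moves(dp=[[0, 0, 0], [0, 0, 0], [0, 0, 0], [0, 0, 0], [0, 0, 0]], twist=[[0, 0, 0], [0, 0, 0], [0, 0, 0], [0, 0, 0], [0, 0, 0]], gripper=0.72)

```text
t: 42.93
position: [0.427, 0.1152, 0.042]
tcp_rot: [-3.141, 0.0, 1.669]
force: [0.3, 0.2, -0.4]
finger_gap: 0.716
gripper_force: 0.0
```

Emit:
apply_moves(dp=[[0, 0, 0.03], [0, 0, 0.08], [0, 0, 0.1], [0, 0, 0.1], [0, -0.04, 0.05], [-0.008, -0.08, 0], [-0.008, -0.1, 0], [-0.008, -0.1, 0], [-0.008, -0.1, 0], [-0.008, -0.1, 0]], twist=[[0, 0, 0], [0, 0, 0], [0, 0, 0], [0, 0, 0], [0, 0, 0], [0, 0, 0], [0, 0, 0], [0, 0, 0], [0, 0, 0], [0, 0, 0]])

```text
t: 43.77
position: [0.4106, -0.0944, 0.1876]
tcp_rot: [3.14, 0.001, 1.669]
force: [0.8, 0.1, 0.5]
finger_gap: 0.718
gripper_force: 0.0
```

Emit:
apply_moves(dp=[[-0.01, -0.1, 0], [-0.01, -0.1, 0], [-0.01, -0.1, 0], [-0.008, -0.08, 0], [-0.005, -0.05, 0], [0, -0.02, 0], [0, 0, 0], [0, 0, 0], [0, 0, 0]], twist=[[0, 0, 0], [0, 0, 0], [0, 0, 0], [0, 0, 0], [0, 0, 0], [0, 0, 0], [0, 0, 0], [0, 0, 0], [0, 0, 0]])

```text
t: 44.52
position: [0.3942, -0.2715, 0.1867]
tcp_rot: [3.141, -0.0, 1.67]
force: [-0.3, -0.6, -0.3]
finger_gap: 0.722
gripper_force: 0.0
```

```bash
cat > m9.py <<'E'
from h import *
import sys
s=r.sense(); print(s['position'],s['tcp_rot'])
f=sys.argv[1]; grab('scene','s'+f); grab('top','t'+f); Q=cloud('scene','s'+f); P=cloud('top','t'+f)
for nm,z0,z1,x0,x1,y0,y1 in(('salt',.09,.11,.39,.47,.07,.15),('jig',.08,.11,.39,.48,-.01,.07),('jigTray',.075,.1,.36,.425,-.31,-.24),('millTray',.13,.18,.38,.48,-.40,-.31)):
    for n,C in(('top',P),('scene',Q)):
        q=C.reshape(-1,3); q=q[(q[:,2]>z0)&(q[:,2]<z1)&(q[:,0]>x0)&(q[:,0]<x1)&(q[:,1]>y0)&(q[:,1]<y1)]
        if len(q): print(nm,n,np.round(cv2.minAreaRect((q[:,:2]*1000).astype(np.float32))[0],1),np.round(cv2.minEnclosingCircle((q[:,:2]*1000).astype(np.float32))[1],1),q[:,2].max().round(3),len(q))
E
python3 m9.py 10
```

```text
[ 0.39423955 -0.27153546  0.18668765] [ 3.14114230e+00 -2.86750445e-04  1.67008674e+00]
salt top [426.3 114.8] 16.9 0.103 139
salt scene [426.  110.4] 16.6 0.101 74
jigTray scene [ 396.7 -273.7] 20.5 0.09 148
millTray scene [ 423.9 -349.6] 24.8 0.176 439
```

Emit:
apply_moves(dp=[[0.001, -0.001, -0.05], [0, 0, -0.08], [0, 0, -0.08], [0, 0, -0.05], [0, 0, -0.03], [0, 0, -0.02], [0, 0, 0], [0, 0, 0], [0, 0, 0]], twist=[[0, 0, 0], [0, 0, 0], [0, 0, 0], [0, 0, 0], [0, 0, 0], [0, 0, 0], [0, 0, 0], [0, 0, 0], [0, 0, 0]])

```text
t: 45.37
position: [0.3951, -0.2736, 0.0642]
tcp_rot: [3.14, 0.002, 1.669]
force: [0.8, -0.2, 1.4]
finger_gap: 0.721
gripper_force: 0.0
```

Emit:
apply_moves(dp=[[0, 0, 0], [0, 0, 0], [0, 0, 0], [0, 0, 0], [0, 0, 0], [0, 0, 0], [0, 0, 0]], twist=[[0, 0, 0], [0, 0, 0], [0, 0, 0], [0, 0, 0], [0, 0, 0], [0, 0, 0], [0, 0, 0]], gripper=0.25, force=15)

```text
t: 45.95
position: [0.3946, -0.2733, 0.0627]
tcp_rot: [3.141, 0.001, 1.669]
force: [2.0, 0.6, 1.7]
finger_gap: 0.448
gripper_force: 15.0
```

Emit:
apply_moves(dp=[[0, 0, 0.03], [0, 0, 0.08], [0, 0, 0.09], [0.005, 0.04, 0.05], [0.013, 0.08, 0], [0.013, 0.1, 0], [0.013, 0.1, 0], [0.013, 0.1, 0], [0.013, 0.1, 0], [0.013, 0.1, 0]], twist=[[0, 0, 0], [0, 0, 0], [0, 0, 0], [0, 0, 0], [0, 0, 0], [0, 0, 0], [0, 0, 0], [0, 0, 0], [0, 0, 0], [0, 0, 0]])

```text
t: 46.78
position: [0.427, -0.0234, 0.1629]
tcp_rot: [3.141, 0.0, 1.668]
force: [1.7, -0.2, -1.0]
finger_gap: 0.445
gripper_force: 14.9
```

Emit:
apply_moves(dp=[[0.013, 0.08, 0], [0.008, 0.04, 0], [0, 0.02, 0], [0, 0, 0], [0, 0, -0.05], [0, 0, -0.08], [0, 0, -0.03], [0, 0, 0], [0, 0, 0], [0, 0, 0]], twist=[[0, 0, 0], [0, 0, 0], [0, 0, 0], [0, 0, 0], [0, 0, 0], [0, 0, 0], [0, 0, 0], [0, 0, 0], [0, 0, 0], [0, 0, 0]])

```text
t: 47.62
position: [0.4365, 0.0302, 0.1]
tcp_rot: [3.14, 0.0, 1.668]
force: [-0.2, -0.8, -0.8]
finger_gap: 0.444
gripper_force: 14.9
```

Emit:
apply_moves(dp=[[0, 0, 0], [0, 0, 0]], twist=[[0, 0, 0], [0, 0, 0]])

```text
t: 47.78
position: [0.4367, 0.0307, 0.1]
tcp_rot: [3.139, 0.0, 1.668]
force: [-0.3, -0.2, -1.2]
finger_gap: 0.449
gripper_force: 14.9
```

Emit:
apply_moves(dp=[[0, 0, -0.03], [0, 0, -0.03], [0, 0, -0.01], [0, 0, -0.004], [0, 0, 0], [0, 0, 0], [0, 0, 0]], twist=[[0, 0, 0], [0, 0, 0], [0, 0, 0], [0, 0, 0], [0, 0, 0], [0, 0, 0], [0, 0, 0]])

```text
t: 48.37
position: [0.4358, 0.0309, 0.0686]
tcp_rot: [-3.142, 0.0, 1.669]
force: [-0.2, 0.6, 3.4]
finger_gap: 0.442
gripper_force: 15.0
```

Emit:
apply_moves(dp=[[0, 0, 0], [0, 0, 0], [0, 0, 0], [0, 0, 0], [0, 0, 0]], twist=[[0, 0, 0], [0, 0, 0], [0, 0, 0], [0, 0, 0], [0, 0, 0]], gripper=0.75)

```text
t: 48.78
position: [0.4357, 0.0308, 0.0684]
tcp_rot: [-3.141, -0.0, 1.669]
force: [0.3, -0.4, 0.1]
finger_gap: 0.745
gripper_force: 0.0
```

Emit:
apply_moves(dp=[[0, 0, 0.03], [0, 0, 0.08], [0, 0, 0.1], [0, 0, 0.1], [0, 0, 0.1], [0, -0.03, 0.06], [-0.002, -0.08, 0], [-0.002, -0.1, 0], [-0.002, -0.1, 0], [-0.002, -0.1, 0]], twist=[[0, 0, 0], [0, 0, 0], [0, 0, 0], [0, 0, 0], [0, 0, 0], [0, 0, 0], [0, 0, 0], [0, 0, 0], [0, 0, 0], [0, 0, 0]])

```text
t: 49.62
position: [0.4324, -0.1346, 0.2582]
tcp_rot: [3.14, 0.001, 1.67]
force: [0.1, -0.0, 0.4]
finger_gap: 0.744
gripper_force: 0.0
```

Emit:
apply_moves(dp=[[-0.002, -0.1, 0], [-0.002, -0.1, 0], [-0.002, -0.1, 0], [-0.002, -0.1, 0], [-0.001, -0.08, 0], [0, -0.04, 0], [0, -0.015, 0], [0, 0, 0], [0, 0, 0], [0, 0, 0]], twist=[[0, 0, 0], [0, 0, 0], [0, 0, 0], [0, 0, 0], [0, 0, 0], [0, 0, 0], [0, 0, 0], [0, 0, 0], [0, 0, 0], [0, 0, 0]], gripper=0.95)

```text
t: 50.45
position: [0.4294, -0.3459, 0.2574]
tcp_rot: [3.141, 0.0, 1.67]
force: [0.6, -0.1, -0.2]
finger_gap: 0.946
gripper_force: 0.0
```

```bash
python3 m9.py 11
```

```text
[ 0.42941559 -0.34594332  0.25743322] [3.14084208e+00 2.54109269e-04 1.67010204e+00]
salt top [426.2 115.1] 16.8 0.102 135
salt scene [425.6 112. ] 16.4 0.101 73
jig top [435.6  32.4] 18.8 0.098 85
jig scene [436.1  29.6] 22.7 0.096 126
millTray top [ 438.9 -330.1] 20.4 0.162 82
millTray scene [ 424.1 -349. ] 25.3 0.176 443
```

Emit:
apply_moves(dp=[[0, -0.003, -0.05], [0, 0, -0.08], [0, 0, -0.08], [0, 0, -0.06], [0, 0, -0.03], [0, 0, -0.02], [0, 0, 0], [0, 0, 0], [0, 0, 0]], twist=[[0, 0, 0], [0, 0, 0], [0, 0, 0], [0, 0, 0], [0, 0, 0], [0, 0, 0], [0, 0, 0], [0, 0, 0], [0, 0, 0]])

```text
t: 51.3
position: [0.4299, -0.3489, 0.131]
tcp_rot: [3.139, 0.003, 1.669]
force: [-1.1, -0.4, -0.3]
finger_gap: 0.947
gripper_force: 0.0
```

Emit:
apply_moves(dp=[[0, 0, 0], [0, 0, 0], [0, 0, 0], [0, 0, 0], [0, 0, 0], [0, 0, 0], [0, 0, 0], [0, 0, 0], [0, 0, 0]], twist=[[0, 0, 0], [0, 0, 0], [0, 0, 0], [0, 0, 0], [0, 0, 0], [0, 0, 0], [0, 0, 0], [0, 0, 0], [0, 0, 0]], gripper=0.3, force=25)

```text
t: 52.05
position: [0.4292, -0.3484, 0.1288]
tcp_rot: [3.141, 0.0, 1.669]
force: [0.0, 1.0, 0.8]
finger_gap: 0.54
gripper_force: 25.0
```

Emit:
apply_moves(dp=[[0, 0, 0.03], [0, 0, 0.08], [0, 0, 0.09], [0.003, 0.04, 0.05], [0.006, 0.08, 0], [0.006, 0.09, 0], [0.006, 0.09, 0], [0.006, 0.09, 0], [0.006, 0.09, 0], [0.006, 0.09, 0]], twist=[[0, 0, 0], [0, 0, 0], [0, 0, 0], [0, 0, 0], [0, 0, 0], [0, 0, 0], [0, 0, 0], [0, 0, 0], [0, 0, 0], [0, 0, 0]])

```text
t: 52.88
position: [0.4442, -0.1188, 0.2294]
tcp_rot: [3.141, 0.0, 1.668]
force: [0.9, -0.6, -1.3]
finger_gap: 0.54
gripper_force: 25.0
```

Emit:
apply_moves(dp=[[0, 0.08, 0], [0, 0.05, 0], [0, 0.03, 0], [0, 0, 0], [0, 0, 0], [0, 0, -0.05], [0, 0, -0.08], [0, 0, -0.03], [0, 0, 0], [0, 0, 0]], twist=[[0, 0, 0], [0, 0, 0], [0, 0, 0], [0, 0, 0], [0, 0, 0], [0, 0, 0], [0, 0, 0], [0, 0, 0], [0, 0, 0], [0, 0, 0]])

```text
t: 53.72
position: [0.4442, -0.057, 0.1646]
tcp_rot: [-3.14, -0.0, 1.667]
force: [-0.3, 0.5, -1.6]
finger_gap: 0.543
gripper_force: 25.0
```

Emit:
apply_moves(dp=[[0, 0, 0], [0, 0, 0], [0, 0, 0]], twist=[[0, 0, 0], [0, 0, 0], [0, 0, 0]])

```text
t: 53.97
position: [0.4453, -0.0566, 0.1664]
tcp_rot: [3.139, 0.001, 1.669]
force: [0.0, -0.5, -2.1]
finger_gap: 0.543
gripper_force: 25.0
```

Emit:
apply_moves(dp=[[0, 0.006, -0.03], [0, 0, -0.03], [0, 0, -0.01], [0, 0, -0.004], [0, 0, 0], [0, 0, 0], [0, 0, 0]], twist=[[0, 0, 0], [0, 0, 0], [0, 0, 0], [0, 0, 0], [0, 0, 0], [0, 0, 0], [0, 0, 0]])

```text
t: 54.55
position: [0.4443, -0.0539, 0.1347]
tcp_rot: [-3.141, -0.0, 1.669]
force: [-0.7, 1.1, 0.8]
finger_gap: 0.543
gripper_force: 25.0
```

Emit:
apply_moves(dp=[[0, 0, 0], [0, 0, 0], [0, 0, 0], [0, 0, 0], [0, 0, 0], [0, 0, 0]], twist=[[0, 0, 0], [0, 0, 0], [0, 0, 0], [0, 0, 0], [0, 0, 0], [0, 0, 0]], gripper=0.9)

```text
t: 55.05
position: [0.4447, -0.054, 0.1351]
tcp_rot: [3.142, 0.0, 1.669]
force: [0.0, 0.3, 0.3]
finger_gap: 0.894
gripper_force: 0.0
```

Emit:
apply_moves(dp=[[0, 0, 0.03], [0, 0, 0.08], [0, 0, 0.1], [0, 0, 0.1], [0, -0.05, 0.05], [0, -0.1, 0], [0, -0.1, 0], [0, -0.1, 0], [0, -0.1, 0], [0, -0.1, 0]], twist=[[0, 0, 0], [0, 0, 0], [0, 0, 0], [0, 0, 0], [0, 0, 0], [0, 0, 0], [0, 0, 0], [0, 0, 0], [0, 0, 0], [0, 0, 0]])

```text
t: 55.88
position: [0.4443, -0.2759, 0.2804]
tcp_rot: [3.14, 0.001, 1.669]
force: [0.5, 1.0, 0.7]
finger_gap: 0.903
gripper_force: 0.0
```

Emit:
apply_moves(dp=[[0, -0.05, 0], [0, 0, 0], [0, 0, 0], [0, 0, 0]], twist=[[0, 0, 0], [0, 0, 0], [0, 0, 0], [0, 0, 0]])

```text
t: 56.22
position: [0.4448, -0.2933, 0.2798]
tcp_rot: [3.141, -0.0, 1.669]
force: [0.1, 0.1, 0.2]
finger_gap: 0.897
gripper_force: 0.0
```

```bash
python3 m9.py 12
python3 - <<'E'
from h import *
a=load('t12')[0][145:265,85:405]; b=load('s12')[0][110:260,100:340]
cv2.imwrite('pics/v12.png',np.vstack([cv2.resize(a,(560,210)),cv2.resize(b,(560,350))])[:,:,::-1])
E
```

```text
[ 0.44478658 -0.29325229  0.27979304] [ 3.14100688e+00 -1.12204380e-04  1.66899600e+00]
salt top [426.2 116.3] 16.8 0.103 135
salt scene [425.  110.4] 16.0 0.103 75
jig top [435.6  32.3] 18.8 0.098 84
jig scene [436.7  30.1] 21.6 0.096 121
```

View pics/v12.png

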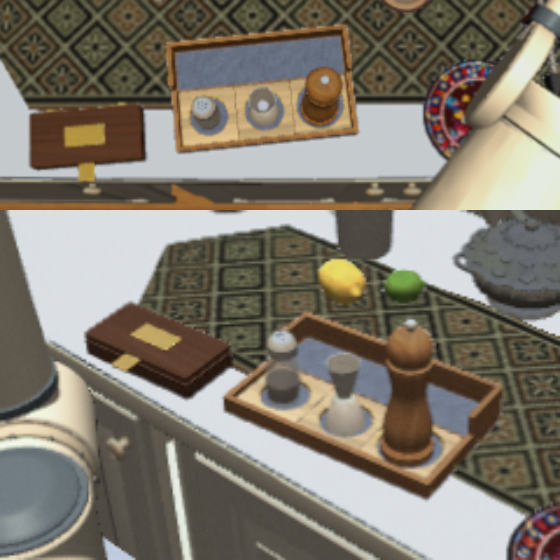

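The final view shows the salt (205,110), jigger (263,105) and mill (322,95) upright in their own recesses. The case is shut at (87,135), the trough is empty, and the arm is clear.

```bash
python3 -c "
from station import r
print(r.close_job())"
```

```text
the job is handed in; nothing more can be done
None
```

The job is handed in, at about 56 s of the allowed 152 s: the corkscrew lies in the groove of its shut case, and the pepper mill, salt shaker and jigger stand upright in their own recesses, none knocked over.

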